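Clamp a culture flask in the bench holder

TASK

Take the red-capped culture flask out of the blue rack and slide it cap first, lying flat, under the bridge of the grey clamp holder until it is fully home, with its cap in the rear slot and its shoulders against the two stops. Then, with the red lever still standing up, screw the clamp axle in clockwise until it is snug, and only then fold the lever right down to lock the flask. Never drop the flask or tip it over, and leave the other flasks and everything else on the bench where they are.

Things in the scene. Friction and masses are not known exactly. Their poses are not given: they have to be found in the camera images.
- flask_centre (a point): Centre (half-way up) of the body of the loose RED-capped flat culture flask, clear plastic, about 0.12 kg. Body 120 long (x) x 64 wide (y) x 40 high (z) mm; x points to the cap, z up. From its front shoulder (x = +60): neck 22 mm diameter to x = 75, cap 30 mm diameter, x = 75 to 105 mm, all on the centre line. It starts lying in one of the rack's three bays, cap out.
- flask_cap (a point): Centre of that flask's red cap (30 mm diameter, 30 mm long, axis along x), 90 mm from flask_centre along +x. In the rack only cap, neck and some 17 mm of the body stick out, so there the cap is what can be gripped.
- flask_blue_centre (a point): Centre of the body of a like flask with a blue cap, lying in another bay: leave it (may not move 20 mm).
- flask_white_centre (a point): Centre of the body of a like flask with a white cap, lying in another bay: leave it (may not move 20 mm).
- rack: Fixed blue rack, 112 deep (x) x 226 wide (y) x 58 high (z) mm; origin: centre of its underside. Three roofed bays at y = -74, 0, +74 mm, each 70 mm wide, open only at the mouth, x = -56 mm; flasks come out along -x, where their caps point. Bay floor 8 mm above the bench, roof underside 54 mm. Caps of flasks left inside reach to about x = -122 mm.
- holder: Fixed grey clamp holder. Origin on the bench under the clamp axle; z up; the flask goes in along +x. Plate 12 mm thick, x = -65 to 85, y = -75 to 75 mm. Guide walls 26 mm high above it, 69 mm apart, x = -40 to 30, flared ends from x = -58 mm. Stops for the flask's shoulders: faces at x = 30 mm, 34 mm high above the plate; between them an open slot 40 mm wide for neck and cap, x = 30 to 80 mm.
- clamp_screw (a joint): Turn of the clamp axle about its vertical axis (rad), growing clockwise seen from above; sinks 3 mm per rad. Starts between 0 and 1.2, is snug at its stop, 3.6 (3.45 counts). Friction 0.12 N m; stays where left. Carries a spring pad (30 mm diameter, 4 N/mm) under the bridge that starts 6 mm or more above a seated flask and presses it in the last 0.3 rad with about 4 N.
- holder_home (a point): Where flask_centre lies when the flask is fully home (holder x = -30 mm, y = 0, 32 mm above the bench); x is the way in and the way the cap must point. The cap centre is then at holder x = +60 mm, and the flask's rear 25 mm overhang the plate at the mouth.
- bridge_top (a point): Middle of the top of the holder's bridge, on the clamp axle's line, 92 mm above the bench. The bridge runs across the holder (y), 30 mm wide in x, 126 mm long, underside 76 mm above the bench, on posts at y = -63 to -47 and 47 to 63 mm.
- lever (a joint): Angle of the red lever on the axle's head (rad): 0 standing straight up, 1.5 folded right down (its stop; 1.35 counts as folded). It starts between 0 and 0.2 and stays where it is left (friction 0.12 N m). Folding cams the pad 2 mm farther down, to about 12 N.
- lever_pivot (a point): The lever's hinge on the axle's centre line, 110 mm above the bench when snug and 3 mm higher for each rad short of it. It turns with the axle: the lever folds down towards this frame's +y, about its x axis; z up. When snug, its x and y are those of the holder, so the lever folds along the bridge.
- lever_mid (a point): Middle of the red lever, 45 mm from the pivot along it. A bar 24 mm wide (along its x, the hinge) x 12 mm thick (y), from 5 mm below the pivot to 75 mm beyond it (this point's z points to the free end). Standing, it is gripped from above across thickness (y) or width (x) to turn the axle.
- bottle: Bystander: brown bottle, 58 mm diameter, 130 mm high; origin under its centre. It stands on either side of the way into the holder.
- tip_box: Bystander: grey box with clear lid, 105 x 72 x 52 mm; origin under its centre; on the other side of that way.
- tube_rack: Bystander: white tube rack with capped tubes, 60 x 200 x 95 mm; origin under its centre.
- beaker: Bystander: glass beaker, 72 mm diameter, 85 mm high; origin under its centre.
- plates: Bystander: stack of four well plates, 127 x 85 x 60 mm; origin under its centre.

How it is judged:
By the outcome, as a careful person would: the job done as asked, in the order asked, and still so for the second after the job is handed in, with the robot touching nothing.
It also fails if it takes over 72 s, if anything falls off the work surface, if the arm or the gripper's body presses on something with over 40 N, if the wrist force passes 120 N, or if a joint passes its speed limit or range.

ROBOT

A 7-joint arm with a two-finger parallel gripper is mounted at the origin on the work surface. World frame = base frame: x ahead of the robot, y to its left, z up, the work surface at z = 0. Lengths are in mm, angles in rad, forces in N, time in s.
With the tool pointing down it reaches from about 425 to 950 mm from the base axis. Payload 4.7 kg.
Tool frame: the origin (TCP) lies on the centre line of the jaws, within the pads' length; the fingertips stand manip.tip_reach ahead of it and the grasp point (between the pads) is the TCP (manip.tip_reach is the distance from the TCP to the fingertips, in mm); x points along the fingers, y is the direction in which the jaws open and shut, and the axes are right-handed (so a half turn about x gives the same grasp; the last joint's range is limited). The gripper opens to 85 mm and grips with 20 to 120 N. Pads are 22 mm wide; open, the fingers measure 114 mm over their backs; the gripper's body (76 mm by 85 mm) begins 54 mm behind the grasp point. The pads swing forward as they close: fully open they stand 13 mm farther back than shut.
Start: joints at [1.168, 0.469, -0.049, 1.532, 0.024, 1.141, -0.082], TCP at [246.526, -628.388, 250.335] pointing down, gripper open.
Joint ranges: [-2.59, 2.59], [-0.33, 1.99], [-1.39, 1.29], [0.1, 2.45], [-1.04, 4.18], [0.21, 1.99], [-2.66, 2.66]. Speed limits (rad/s): [2.57, 2.57, 3.14, 3.14, 3.14, 3.14, 3.14].

INTERFACE

Orientations are given as a unit quaternion [w, x, y, z].
In Python, from rig import manip, vision, finish_job gives the robot as it stands.
- The arm moves only by the shell command python3 -m jog 'ROWS' [FORCE]. ROWS is JSON, one flat list of numbers, 7 for each row, row after row: the shift along the tool's x, y, z in m, then the turn, a rotation vector about the tool's x, y, z in degrees, then the opening, from 0 (shut) to 1 (fully open). A call has 1 to 12 rows; each row shifts and turns the commanded pose from where the row before left it, along the tool's axes as they then stand; what a row does not reach is not made up. A row lasts 1/12 s, in which the tool goes at most 41.7 mm and 7.16 degrees, less where a joint would pass 70% of its speed; a pose out of reach is approached as far as the arm can. A call is refused whole if a number of a shift passes 0.0417 or a number of a turn 7.16, either way. A call with a gripper value outside its range is refused whole. The fingers move at their own pace and stop on an object; FORCE is the grip in N (left out, the last holds). Time passes only in rows, so rows that do not move let the fingers close. It gives the time, the measured TCP pose, the force and the opening at its end, in the units of the state.
- manip.observe(): the state, without advancing time (a new reading comes with each control period).
- vision.read_camera(name): name is "side" or "top"; returns a dict with "image" (400x640x3 uint8, red, green, blue), "camera_matrix" (3x3 intrinsics, pixels), "extrinsics" (4x4, takes a point from camera to world coordinates). Camera axes: x right, y down, z forward; pixel columns grow to the right and rows downward; lengths in mm; the calibration is good to about 2 mm. A picture is of the moment at which its call begins. There is no depth.
- finish_job(): hands the job in, once; it reports no verdict.
The state is a dict: "time": time; "joint_pos": joint angles; "qd": joint speeds; "tau": joint torques, N m; "tool_pos": TCP position; "tool_rot": TCP orientation; "ft_force": force on the tool from outside, world axes, zero at the start; "torque": the same for the moment, N m; "opening": finger opening in mm.
Only numpy, scipy, OpenCV 4.12 (cv2) and the standard library are available. Lean on these libraries where they do the work, as an engineer would, in place of code of your own. Each camera call takes 0.05 s, during which the arm holds its last target.

## Working session

There is one attempt and no reset: what is moved stays moved. The work goes in short steps, Python scripts to look and compute and a shell command to move; the robot and the scene stay as the last step left them, time stands still between calls to the robot, and variables do not carry over. Pictures are saved under pics/ and viewed, and the job is handed in when it is done.

```bash
mkdir -p pics; ls
python3 - <<'E'
from rig import manip, vision
import cv2, numpy as np
print(manip.observe(), manip.tip_reach)
for n in("side","top"):
    d=vision.read_camera(n); cv2.imwrite(f"pics/{n}0.png",d["image"][:,:,::-1]); print(n,d["camera_matrix"].tolist(),np.round(d["extrinsics"],4).tolist())
E
```

```text
pics
{'time': 0.0, 'joint_pos': array([ 1.16808324,  0.46946125, -0.04861244,  1.53370014,  0.02409329,
        1.14096934, -0.08230611]), 'qd': array([-0.00048718, -0.00139681, -0.00014445, -0.00026226, -0.00037813,
        0.00117589,  0.00068302]), 'tau': array([-4.86865902e-04, -5.10305429e+01, -4.63885849e-02, -2.37711078e+01,
        1.07309158e-02,  7.62330252e-03,  4.01780812e-05]), 'tool_pos': array([ 246.31297531, -627.87115135,  249.24543444]), 'tool_rot': array([-0.13073368, -0.69464083, -0.13208238,  0.69493673]), 'ft_force': array([ 0.8622461 , -0.52940454, -0.70409165]), 'torque': array([ 0.01023859, -0.036284  , -0.02052462]), 'opening': 85.36877040677054} 19.0
side [[397.1501265325585, 0.0, 319.1310512088366], [0.0, 397.1501265325585, 196.92120952681393], [0.0, 0.0, 1.0]] [[0.9986, -0.043, 0.0317, 536.8315], [-0.0532, -0.7469, 0.6628, -842.0362], [-0.0048, -0.6636, -0.7481, 986.6764], [0.0, 0.0, 0.0, 1.0]]
top [[455.93092726387715, 0.0, 330.334445308382], [0.0, 455.93092726387715, 202.1460462562375], [0.0, 0.0, 1.0]] [[-0.0216, -0.9826, 0.1845, 345.9548], [-0.9997, 0.0186, -0.0179, -74.9195], [0.0142, -0.1848, -0.9827, 1377.7669], [0.0, 0.0, 0.0, 1.0]]
```

View pics/side0.png

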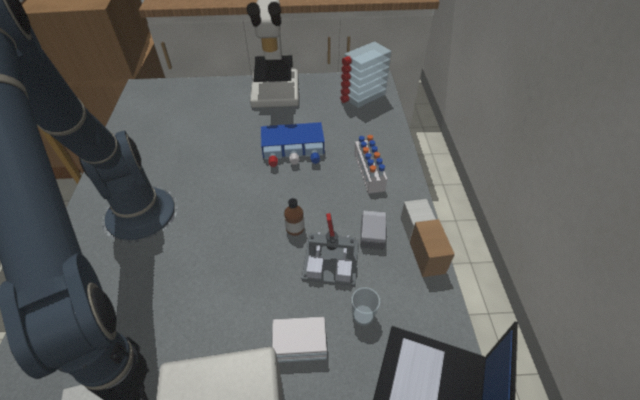

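View pics/top0.png

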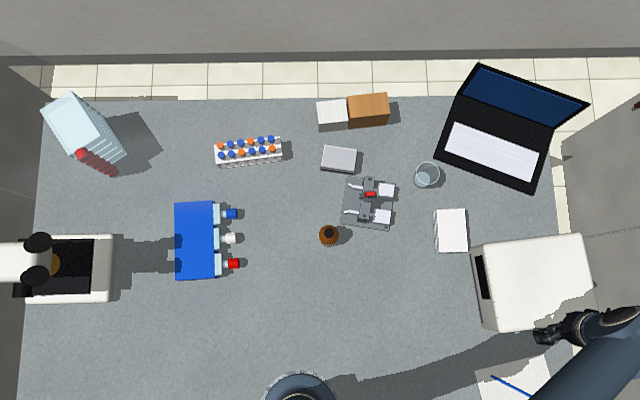

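Run:
```python
import cv2
t=cv2.imread("pics/top0.png"); s=cv2.imread("pics/side0.png")
def c(im,x0,y0,w,h,k,n): cv2.imwrite("pics/"+n,cv2.resize(im[y0:y0+h,x0:x0+w],None,fx=k,fy=k,interpolation=cv2.INTER_CUBIC))
c(t,310,140,100,100,6,"a1.png"); c(s,275,190,120,100,6,"a2.png"); c(t,165,190,100,100,6,"a3.png"); c(s,250,110,100,70,7,"a4.png")
```

```text
(no output)
```

View pics/a1.png

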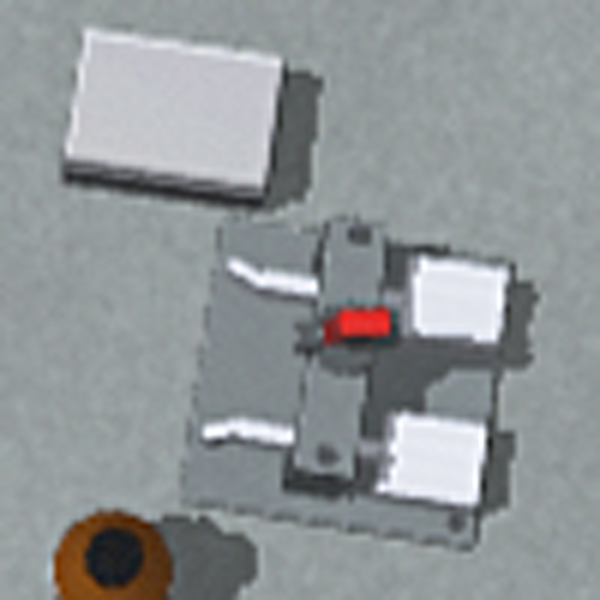

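View pics/a2.png

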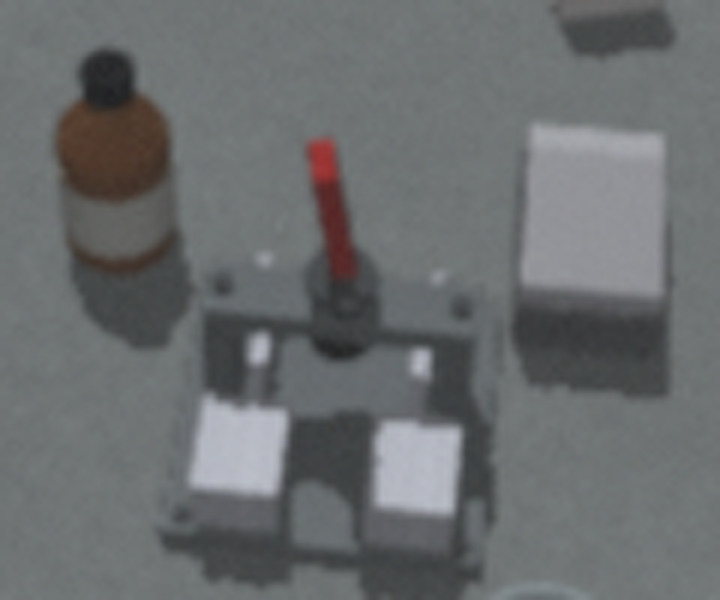

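View pics/a3.png

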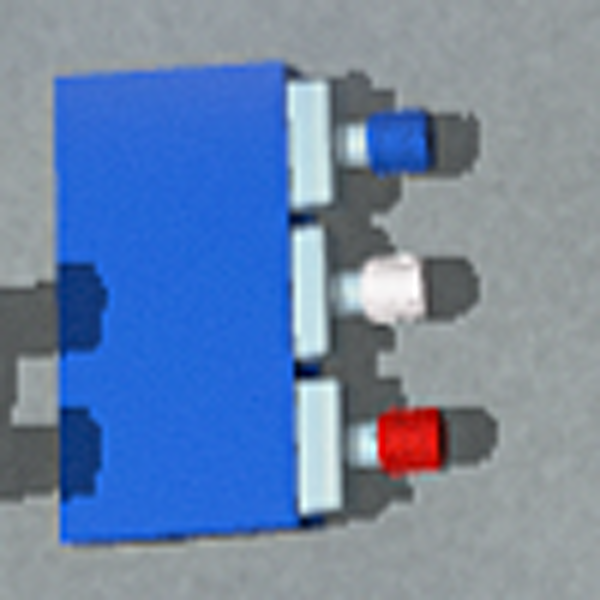

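View pics/a4.png

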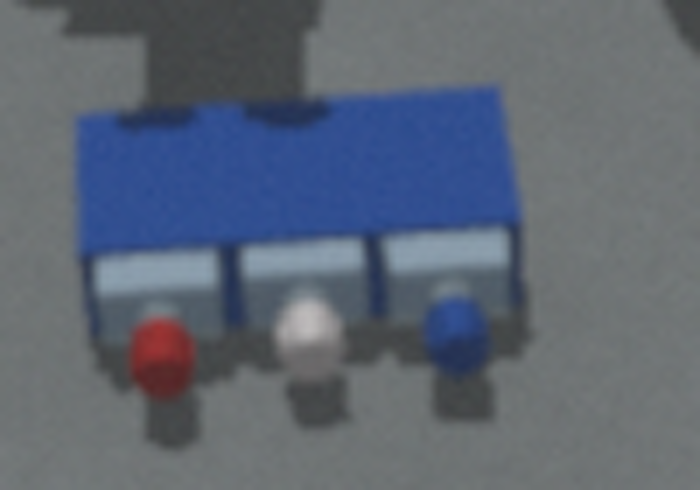

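```bash
cat > h.py <<'E'
import numpy as np, cv2
from rig import manip, vision
from scipy.spatial.transform import Rotation as R
def ray(d,p):
    K=d["camera_matrix"];E=d["extrinsics"]
    v=E[:3,:3]@np.linalg.solve(K,[p[0],p[1],1.]); return E[:3,3],v/np.linalg.norm(v)
def plane(d,p,z):
    o,v=ray(d,p); return o+v*(z-o[2])/v[2]
def tri(d1,p1,d2,p2):
    o1,v1=ray(d1,p1);o2,v2=ray(d2,p2)
    s=np.linalg.lstsq(np.c_[v1,-v2],o2-o1,rcond=None)[0]
    a=o1+s[0]*v1;b=o2+s[1]*v2; return (a+b)/2,np.linalg.norm(a-b)
def proj(d,P):
    E=np.linalg.inv(d["extrinsics"]);q=d["camera_matrix"]@(E[:3,:3]@P+E[:3,3]);return q[:2]/q[2]
def pose():
    s=manip.observe();q=s["tool_rot"];return s,R.from_quat(np.r_[q[1:],q[0]])
def to(target,X=None,Y=None):
    """delta to target pos (mm) with tool x axis X and tool y axis Y in world, in tool axes"""
    s,r=pose();d=np.array(target)-s["tool_pos"]
    if X is not None:
        X=np.array(X,float);X/=np.linalg.norm(X);Y=np.array(Y,float);Y-=X*(X@Y);Y/=np.linalg.norm(Y)
        for sg in(1,-1):
            T=R.from_matrix(np.c_[X,sg*Y,np.cross(X,sg*Y)])
            print("turn",sg,np.round((r.inv()*T).as_rotvec(degrees=True),1),"shift after turn m",np.round(T.inv().apply(d)/1000,4))
    print("shift now m",np.round(r.inv().apply(d)/1000,4))
    print("t",round(s["time"],2),"pos",np.round(s["tool_pos"],1),"axes x",np.round(r.as_matrix()[:,0],3),"y",np.round(r.as_matrix()[:,1],3),"open",round(s["opening"],1),"F",np.round(s["ft_force"],1),"q7",np.round(s["joint_pos"],2))
E
cat > m.py <<'E'
from h import *
S=vision.read_camera("side");T=vision.read_camera("top")
f=lambda o,k,x,y:((x+.5)/k-.5+o[0],(y+.5)/k-.5+o[1])
a1=lambda x,y:f((310,140),6,x,y);a2=lambda x,y:f((275,190),6,x,y);a3=lambda x,y:f((165,190),6,x,y);a4=lambda x,y:f((250,110),7,x,y)
def redc(d,x0,y0,x1,y1):
    im=d["image"].astype(int);m=(im[...,0]>90)&(im[...,0]>2.2*im[...,1])&(im[...,0]>2.2*im[...,2])
    ys,xs=np.nonzero(m[y0:y1,x0:x1]);return xs.mean()+x0,ys.mean()+y0,xs.min()+x0,xs.max()+x0,ys.min()+y0,ys.max()+y0
rt=redc(T,215,245,250,280);rs=redc(S,260,145,285,175);print("red",rt,rs)
print("cap",tri(T,rt[:2],S,rs[:2]))
print("rack top tri: FR(red end mouth), mouth far, back far, back red")
for p,q in (((295,528),(80,250)),((286,63),(518,217)),((55,77),(498,88)),((61,543),(78,116))):
    print(np.round(tri(T,a3(*p),S,a4(*q))[0],1),np.round(plane(T,a3(*p),58),1),np.round(plane(S,a4(*q),58),1))
print("stops top outer/inner corners tri z=46")
for n,p,q in (("far: rear outer",(512,263),(463,424)),("far rear inner",(505,342),(460,516)),("far front outer... ",(413,255),(378,421)),):
    pass
# white tops: centroid
for n,p,q in (("stop near robot",(438,455),(239,448)),("stop far",(460,300),(418,468))):
    print(n,np.round(tri(T,a1(*p),S,a2(*q)),1) if 0 else tri(T,a1(*p),S,a2(*q)),plane(T,a1(*p),46),plane(S,a2(*q),46))
print("plate corners top z12: front-far, front-near, rear-near")
for p in ((220,222),(182,503),(472,548),(513,262)): print(np.round(plane(T,a1(*p),12),1))
print("bridge dots z92",)
for p,q in (((359,233),(462,307)),((327,456),(222,283))): print(tri(T,a1(*p),S,a2(*q)),plane(T,a1(*p),92),plane(S,a2(*q),92))
print("lever tip", tri(T,a1(366,323),S,a2(320,146)))
E
python3 m.py
```

```text
red (np.float64(232.59803921568627), np.float64(262.80392156862746), np.int64(228), np.int64(238), np.int64(258), np.int64(268)) (np.float64(272.4634146341463), np.float64(159.21951219512195), np.int64(269), np.int64(276), np.int64(156), np.int64(162))
cap (array([423.45007811, 189.88568362,  32.11820619]), np.float64(0.6474554599365832))
rack top tri: FR(red end mouth), mouth far, back far, back red
[382.6 238.3  56.1] [381.6 237.6  58. ] [383.9 236.3  58. ]
[606.3 247.4  59.1] [606.5 247.7  58. ] [606.4 248.8  58. ]
[602.6 361.6  52.9] [601.7 359.9  58. ] [602.1 354.9  58. ]
[377.3 349.   54.3] [376.9 347.8  58. ] [378.2 344.4  58. ]
stops top outer/inner corners tri z=46
stop near robot (array([ 552.01688677, -253.54704262,   43.91075108]), np.float64(2.851192313736443)) [ 553.11029065 -253.03332841   46.        ] [ 550.59353394 -255.2222646    46.        ]
stop far (array([ 631.95014433, -267.954722  ,   42.01112984]), np.float64(0.011079672041791534)) [ 631.1016837  -267.37761493   46.        ] [ 631.54304114 -270.38022836   46.        ]
plate corners top z12: front-far, front-near, rear-near
[ 681.6 -150.6   12. ]
[ 536.4 -127.4   12. ]
[ 510.8 -272.7   12. ]
[ 657.8 -300.4   12. ]
bridge dots z92
(array([ 655.51111845, -213.49078551,   90.1402244 ]), np.float64(0.42847202100975273)) [ 655.28216414 -213.26792942   92.        ] [ 655.05198614 -214.85514833   92.        ]
(array([ 546.41355902, -194.10106975,   90.6047326 ]), np.float64(0.6087922545833908)) [ 546.49926564 -193.92275831   92.        ] [ 546.10179966 -195.19277183   92.        ]
lever tip (array([ 589.19065911, -203.29483891,  198.74583268]), np.float64(0.7640619157552555))
```

```bash
cat > geo.py <<'E'
from h import *
O=np.array([600.5,-204.3]);hx=np.array([-.172,-.985]);hy=np.array([.985,-.172])
def H(x,y): return O+x*hx+y*hy
def toH(p): d=np.array(p[:2])-O; return np.round([d@hx,d@hy],1)
E
python3 - <<'E'
from geo import *
S=vision.read_camera("side");T=vision.read_camera("top")
f=lambda o,k,x,y:((x+.5)/k-.5+o[0],(y+.5)/k-.5+o[1])
a1=lambda x,y:f((310,140),6,x,y);a2=lambda x,y:f((275,190),6,x,y)
p=tri(T,a1(115,557),S,a2(107,68));print("bottle cap",p,toH(p[0]))
for q in((87,30),(282,62),(262,186),(66,160)):
    p=plane(T,a1(*q),52);print("box",np.round(p,0),toH(p))
for P in ((423.5,190,43),): pass
print(plane(T,(232.6,262.8),35), plane(T,(232.6,262.8),28))
to([423.5,190,130],[0,0,-1],[.999,.042,0])
E
```

```text
bottle cap (array([495.96108696, -91.5064051 , 127.26461087]), np.float64(0.00914003450915153)) [ -93.1 -122.4]
box [773. -84.  52.] [-148.1  148.9]
box [ 754. -182.   52.] [-48.4 147.6]
box [ 690. -170.   52.] [-49.3  82.2]
box [705. -72.  52.] [-148.1   80.3]
[423.61245008 189.38222946  35.        ] [424.01728824 190.76006493  28.        ]
turn 1 [-71.  -0.   0.] shift after turn m [ 0.12    0.2113 -0.8101]
turn -1 [109.   0.   0.] shift after turn m [ 0.12   -0.2113  0.8101]
shift now m [ 0.1204 -0.697  -0.4636]
t 0.3 pos [ 246.5 -628.3  250. ] axes x [-0.     0.001 -1.   ] y [ 0.365 -0.931 -0.001] open 85.4 F [-0.5  0.   0.8] q7 [ 1.17  0.47 -0.05  1.53  0.02  1.14 -0.08]
```

```bash
python3 -m jog '[0,0,0,-7.1,0,0,0.6,0,0,0,-7.1,0,0,0.6,0,0,0,-7.1,0,0,0.6,0,0,0,-7.1,0,0,0.6,0,0,0,-7.1,0,0,0.6,0,0,0,-7.1,0,0,0.6,0,0,0,-7.1,0,0,0.6,0,0,0,-7.1,0,0,0.6,0,0,0,-7.1,0,0,0.6,0,0,0,-7.1,0,0,0.6]' 60
python3 -m jog '[0,0.028,-0.03,0,0,0,0.6,0,0.028,-0.03,0,0,0,0.6,0,0.028,-0.03,0,0,0,0.6,0,0.028,-0.03,0,0,0,0.6,0,0.028,-0.03,0,0,0,0.6,0,0.028,-0.03,0,0,0,0.6,0,0.028,-0.03,0,0,0,0.6,0,0.028,-0.03,0,0,0,0.6,0,0.028,-0.03,0,0,0,0.6,0,0.028,-0.03,0,0,0,0.6]'
python3 -c "
from geo import *
to([423.5,190,130],[0,0,-1],[.999,.042,0])"
```

```text
time: 1.13
tool_pos: [246.4, -628.4, 250.2]
tool_rot: [0.512, 0.488, 0.512, -0.488]
ft_force: [0.3, 0.1, 0.6]
opening: 51.2
time: 1.97
tool_pos: [514.5, -315.3, 250.6]
tool_rot: [0.511, 0.489, 0.51, -0.489]
ft_force: [-0.2, 0.4, -0.2]
opening: 51.3
turn 1 [-0.  0. -0.] shift after turn m [ 0.1206 -0.0697 -0.5087]
turn -1 [180.  -0.  -0.] shift after turn m [0.1206 0.0697 0.5087]
shift now m [ 0.1203 -0.0698 -0.5087]
t 1.97 pos [ 514.5 -315.3  250.6] axes x [ 0. -0. -1.] y [0.999 0.042 0.   ] open 51.3 F [-0.2  0.4 -0.2] q7 [ 0.82  0.39 -0.45  1.69  0.18  1.1   0.36]
```

```bash
python3 -m jog '[0,-0.005,-0.04,0,0,0,0.6,0,-0.005,-0.04,0,0,0,0.6,0,-0.005,-0.04,0,0,0,0.6,0,-0.005,-0.04,0,0,0,0.6,0,-0.005,-0.04,0,0,0,0.6,0,-0.005,-0.04,0,0,0,0.6,0,-0.005,-0.04,0,0,0,0.6,0,-0.005,-0.04,0,0,0,0.6,0,-0.005,-0.04,0,0,0,0.6,0,-0.005,-0.04,0,0,0,0.6,0,-0.005,-0.04,0,0,0,0.6,0,-0.005,-0.04,0,0,0,0.6]'
python3 -m jog '[0.03,-0.005,-0.015,0,0,0,0.6,0.03,-0.005,-0.014,0,0,0,0.6,0.03,0,0,0,0,0,0.6,0.03,0,0,0,0,0,0.6,0,0,0,0,0,0,0.6]'
python3 - <<'E'
from geo import *
to([423.5,190,32],[0,0,-1],[.999,.042,0])
S=vision.read_camera("side");T=vision.read_camera("top")
a=cv2.resize(S["image"][90:190,220:340],None,fx=5,fy=5);b=cv2.resize(T["image"][200:300,180:300],None,fx=5,fy=5)
cv2.imwrite("pics/b1.png",a[:,:,::-1]);cv2.imwrite("pics/b2.png",b[:,:,::-1])
E
```

```text
time: 2.97
tool_pos: [432.8, 161.8, 250.7]
tool_rot: [0.511, 0.49, 0.51, -0.489]
ft_force: [0.8, -0.6, 0.3]
opening: 51.0
time: 3.38
tool_pos: [418.9, 187.1, 125.9]
tool_rot: [0.509, 0.486, 0.512, -0.492]
ft_force: [-0.2, -1.0, -0.1]
opening: 50.9
turn 1 [0.1 0.2 0.5] shift after turn m [ 0.0939  0.0048 -0.0027]
turn -1 [-179.9   -0.9    0.3] shift after turn m [ 0.0939 -0.0048  0.0027]
shift now m [ 0.0939  0.0057 -0.003 ]
t 3.38 pos [418.9 187.1 125.9] axes x [-0.009 -0.004 -1.   ] y [ 0.999  0.043 -0.01 ] open 50.9 F [-0.2 -1.  -0.1] q7 [ 0.07  0.37 -0.7   2.12  0.34  0.77 -0.8 ]
```

View pics/b1.png

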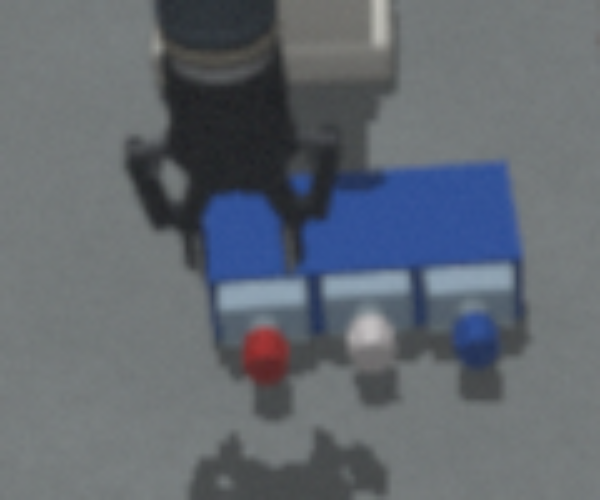

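View pics/b2.png

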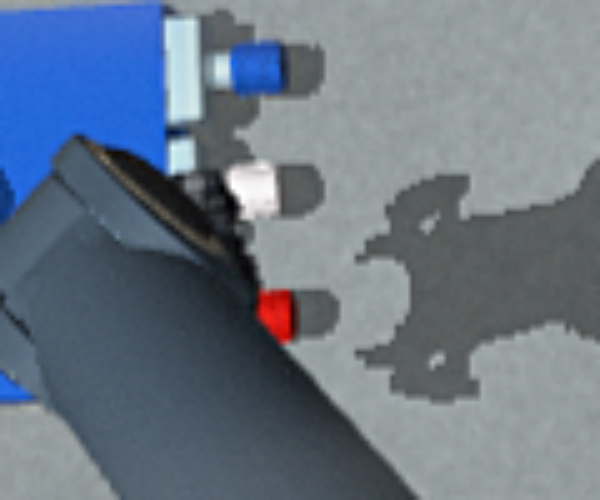

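```bash
python3 -m jog '[0.03,0.005,-0.001,0,0,0,0.6,0.03,0,-0.001,0,0,0,0.6,0.03,0,0,0,0,0,0.6,0.003,0,0,0,0,0,0.6,0,0,0,0,0,0,0.6]'
python3 - <<'E'
from geo import *
to([423.5,190,32],[0,0,-1],[.999,.042,0])
S=vision.read_camera("side")
a=cv2.resize(S["image"][90:190,220:340],None,fx=5,fy=5)
cv2.imwrite("pics/b3.png",a[:,:,::-1])
E
```

```text
time: 3.9
tool_pos: [427.7, 191.0, 38.0]
tool_rot: [0.51, 0.489, 0.51, -0.489]
ft_force: [-0.2, -0.5, 0.4]
opening: 51.1
turn 1 [-0.  0. -0.] shift after turn m [ 0.006  -0.0043  0.0008]
turn -1 [180.  -0.  -0.] shift after turn m [ 0.006   0.0043 -0.0008]
shift now m [ 0.006  -0.0043  0.0008]
t 3.9 pos [427.7 191.   38. ] axes x [ 0. -0. -1.] y [0.999 0.042 0.   ] open 51.1 F [-0.2 -0.5  0.4] q7 [-0.05  0.52 -0.58  2.16  0.51  0.59 -0.95]
```

View pics/b3.png

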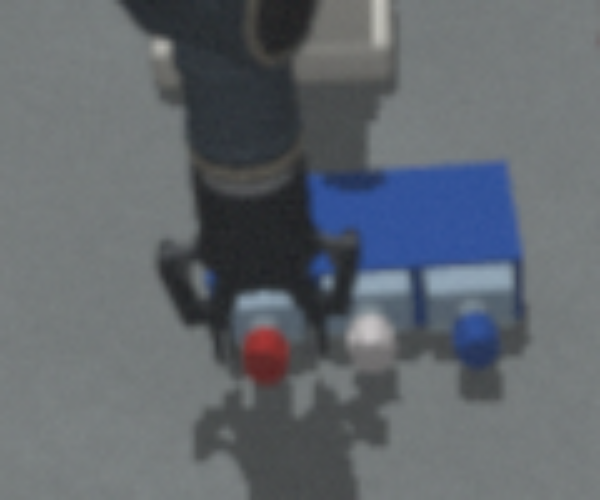

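```bash
python3 -m jog '[0.005,-0.0045,0.001,0,0,0,0.6,0,0,0,0,0,0,0.6,0,0,0,0,0,0,0.1,0,0,0,0,0,0,0.1,0,0,0,0,0,0,0.1,0,0,0,0,0,0,0.1,0,0,0,0,0,0,0.1]' 80
python3 - <<'E'
from geo import *
to([423.5,190,32],[0,0,-1],[.999,.042,0])
E
```

```text
time: 4.53
tool_pos: [423.2, 189.6, 32.9]
tool_rot: [0.511, 0.49, 0.51, -0.489]
ft_force: [-0.3, -2.2, 6.6]
opening: 27.6
turn 1 [-0.   0.  -0.1] shift after turn m [ 0.0009  0.0003 -0.0003]
turn -1 [ 1.8e+02 -1.0e-01 -0.0e+00] shift after turn m [ 0.0009 -0.0003  0.0003]
shift now m [ 0.0009  0.0003 -0.0003]
t 4.53 pos [423.2 189.6  32.9] axes x [ 0.001 -0.    -1.   ] y [0.999 0.042 0.001] open 27.6 F [-0.3 -2.2  6.6] q7 [-0.05  0.53 -0.57  2.18  0.53  0.57 -0.97]
```

```bash
python3 -m jog '[0,0,0,0,0,0,0.5,0,0,0,0,0,0,0.5,0.005,0,0,0,0,0,0.5,0,0,0,0,0,0,0.1,0,0,0,0,0,0,0.1,0,0,0,0,0,0,0.1,0,0,0,0,0,0,0.1]' 80
python3 - <<'E'
from geo import *
to([423.5,190,28],[0,0,-1],[.999,.042,0])
E
```

```text
time: 5.12
tool_pos: [422.4, 189.7, 27.1]
tool_rot: [0.51, 0.489, 0.511, -0.489]
ft_force: [0.8, -0.3, -1.7]
opening: 27.8
turn 1 [0. 0. 0.] shift after turn m [-0.0009  0.0011 -0.0002]
turn -1 [-180.   -0.    0.] shift after turn m [-0.0009 -0.0011  0.0002]
shift now m [-0.0009  0.0011 -0.0002]
t 5.12 pos [422.4 189.7  27.1] axes x [-0. -0. -1.] y [ 0.999  0.042 -0.   ] open 27.8 F [ 0.8 -0.3 -1.7] q7 [-0.06  0.54 -0.56  2.18  0.54  0.56 -0.98]
```

```bash
python3 -m jog '[-0.001,0,0.005,0,0,0,0.1,0,0,0.012,0,0,0,0.1,0,0,0.015,0,0,0,0.1,0,0,0.015,0,0,0,0.1,0,0,0.015,0,0,0,0.1,0,0,0.015,0,0,0,0.1,0,0,0.015,0,0,0,0.1,0,0,0.01,0,0,0,0.1,0,0,0.005,0,0,0,0.1,0,0,0,0,0,0,0.1]'
python3 - <<'E'
from geo import *
to([423.5,190,28],[0,0,-1],[.999,.042,0])
S=vision.read_camera("side");T=vision.read_camera("top")
a=cv2.resize(S["image"][90:210,220:340],None,fx=5,fy=5);b=cv2.resize(T["image"][200:300,180:300],None,fx=5,fy=5)
cv2.imwrite("pics/c1.png",a[:,:,::-1]);cv2.imwrite("pics/c2.png",b[:,:,::-1])
E
```

```text
time: 5.95
tool_pos: [427.2, 81.6, 28.3]
tool_rot: [0.51, 0.49, 0.51, -0.49]
ft_force: [1.1, 0.0, -0.2]
opening: 28.2
turn 1 [-0.1  0.   0. ] shift after turn m [ 0.0003  0.0008 -0.1084]
turn -1 [ 1.799e+02  0.000e+00 -1.000e-01] shift after turn m [ 0.0003 -0.0008  0.1084]
shift now m [ 0.0002  0.0006 -0.1084]
t 5.95 pos [427.2  81.6  28.3] axes x [-0.    -0.001 -1.   ] y [ 0.999  0.04  -0.   ] open 28.2 F [ 1.1  0.  -0.2] q7 [ 0.18  0.51 -0.56  2.24  0.54  0.53 -0.77]
```

View pics/c1.png

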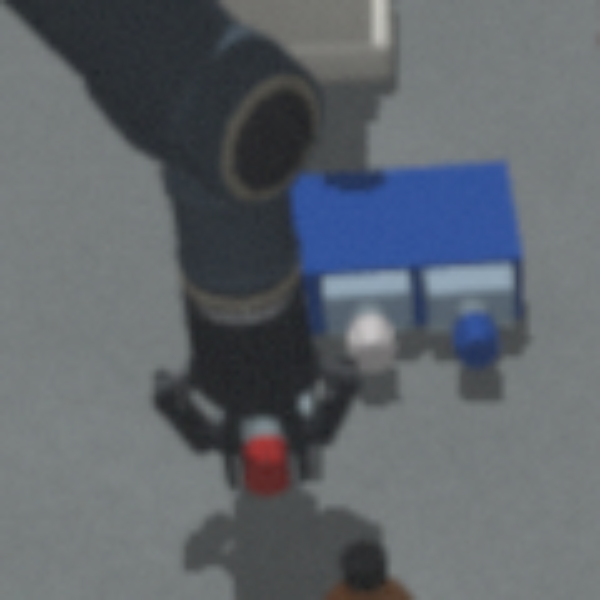

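View pics/c2.png

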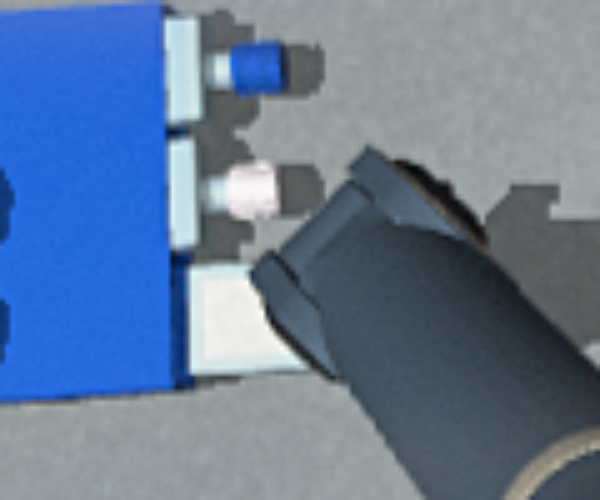

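```bash
python3 -m jog '[-0.002,0.002,0.01,0,0,0,0.1,-0.002,0.002,0.015,0,0,0,0.1,0,0.004,0.015,0,0,0,0.1,0,0.004,0.015,0,0,0,0.1,0,0.004,0.015,0,0,0,0.1,0,0.015,0.005,0,0,0,0.1,0,0.02,0,0,0,0,0.1,0,0.025,0,0,0,0,0.1,0,0.025,0,0,0,0,0.1,0,0.025,0,0,0,0,0.1,0,0.025,0,0,0,0,0.1,0,0.02,0,0,0,0,0.1]'
python3 -m jog '[0,0.01,0,0,0,0,0.1,0,0,0,4,0,0,0.1,0,0,0,4,0,0,0.1,0,0,0,4.3,0,0,0.1,0,0,0,0,0,0,0.1]'
python3 - <<'E'
from geo import *
to(list(H(-100,0))+[32],[0,0,-1],list(hy)+[0])
print(manip.observe()["torque"])
S=vision.read_camera("side");T=vision.read_camera("top")
a=cv2.resize(S["image"][120:260,230:390],None,fx=5,fy=5);b=cv2.resize(T["image"][140:260,230:390],None,fx=5,fy=5)
cv2.imwrite("pics/d1.png",a[:,:,::-1][:600]);cv2.imwrite("pics/d2.png",b[:,:,::-1])
E
```

```text
time: 7.05
tool_pos: [603.3, 16.7, 32.4]
tool_rot: [0.511, 0.49, 0.511, -0.488]
ft_force: [0.4, -0.0, -0.5]
opening: 28.3
time: 7.47
tool_pos: [610.5, 16.7, 32.2]
tool_rot: [-0.455, -0.541, -0.455, 0.541]
ft_force: [0.6, 0.5, -0.4]
opening: 28.1
turn 1 [0. 0. 0.] shift after turn m [0.0002 0.0281 0.1194]
turn -1 [-1.8e+02 -1.0e-01  0.0e+00] shift after turn m [ 0.0002 -0.0281 -0.1194]
shift now m [0.0002 0.028  0.1194]
t 7.47 pos [610.5  16.7  32.2] axes x [-0.001 -0.    -1.   ] y [ 0.985 -0.171 -0.001] open 28.1 F [ 0.6  0.5 -0.4] q7 [ 0.27  0.68 -0.51  1.84  0.47  0.74 -0.67]
[-0.08872259 -0.0398731  -0.00689258]
```

View pics/d1.png

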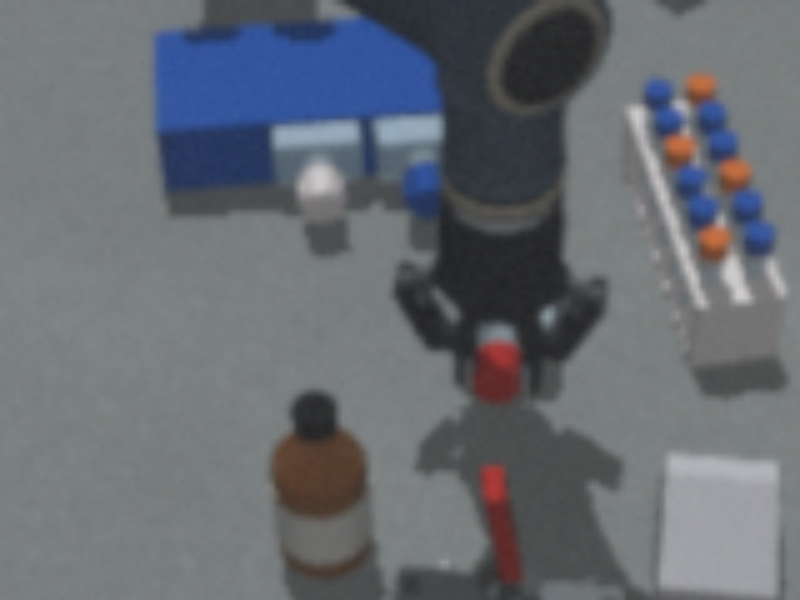

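View pics/d2.png

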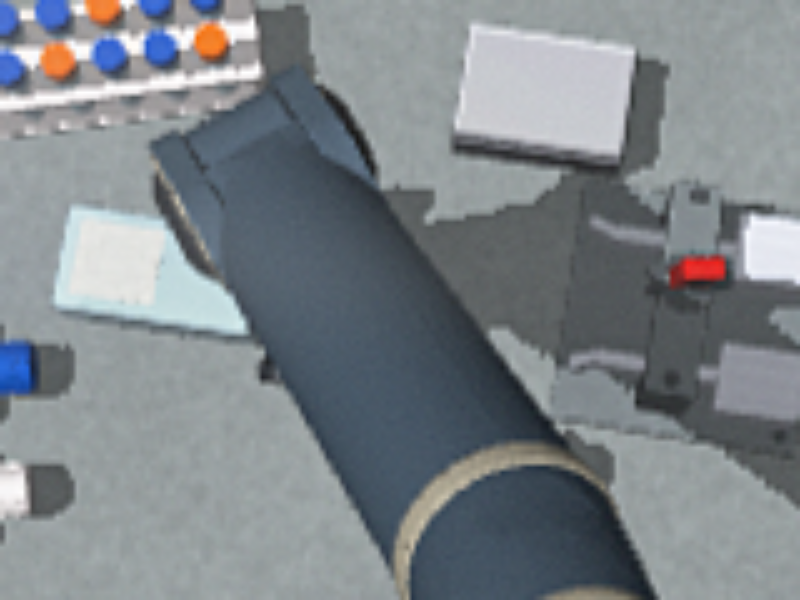

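```bash
python3 -m jog '[0,0.01,0.01,0,0,0,0.1,0,0.01,0.02,0,0,0,0.1,0,0.008,0.02,0,0,0,0.1,0,0,0.02,0,0,0,0.1,0,0,0.02,0,0,0,0.1,0,0,0.014,0,0,0,0.1,0.005,0,0,0,0,0,0.1,0.003,0,0,0,0,0,0.1,0,0,0,0,0,0,0.1]'
python3 - <<'E'
from geo import *
to(list(H(-115,0))+[20],[0,0,-1],list(hy)+[0])
print(manip.observe()["torque"])
E
```

```text
time: 8.32
tool_pos: [620.6, -90.3, 23.5]
tool_rot: [0.455, 0.541, 0.456, -0.541]
ft_force: [0.7, 0.7, -0.7]
opening: 28.1
turn 1 [ 0.1 -0.1  0.1] shift after turn m [ 0.0035 -0.0002  0.0008]
turn -1 [-1.799e+02 -1.000e-01 -1.000e-01] shift after turn m [ 0.0035  0.0002 -0.0008]
shift now m [ 0.0035 -0.0002  0.0008]
t 8.32 pos [620.6 -90.3  23.5] axes x [-0.001  0.001 -1.   ] y [ 0.985 -0.17  -0.001] open 28.1 F [ 0.7  0.7 -0.7] q7 [ 0.43  0.72 -0.5   1.8   0.48  0.75 -0.49]
[-0.03788244  0.00252271  0.01800487]
```

```bash
python3 -m jog '[0.0015,0,0,0,0,0,0.1,0,0,0,0,0,0,0.1]'; python3 -m jog '[0.0015,0,0,0,0,0,0.1,0,0,0,0,0,0,0.1]'
python3 -m jog '[0.001,0,0,0,0,0,0.1,0,0,0,0,0,0,0.1]'
```

```text
time: 8.48
tool_pos: [621.0, -89.8, 22.6]
tool_rot: [0.456, 0.541, 0.456, -0.54]
ft_force: [-0.7, 0.1, -1.0]
opening: 28.2
time: 8.65
tool_pos: [621.0, -90.8, 21.2]
tool_rot: [0.455, 0.541, 0.455, -0.541]
ft_force: [-0.1, 0.3, -0.8]
opening: 27.8
time: 8.82
tool_pos: [620.9, -91.5, 20.2]
tool_rot: [-0.455, -0.541, -0.455, 0.541]
ft_force: [-0.5, -0.3, -1.1]
opening: 27.7
```

```bash
python3 -m jog '[0.001,0,0,0,0,0,0.1,0,0,0,0,0,0,0.1]'; python3 -m jog '[0.001,0,0,0,0,0,0.1,0,0,0,0,0,0,0.1]'
python3 -c "
from rig import *
print(manip.observe()['torque'])"
```

```text
time: 8.98
tool_pos: [621.0, -91.7, 19.3]
tool_rot: [0.455, 0.541, 0.455, -0.541]
ft_force: [-0.1, 0.0, -0.2]
opening: 28.0
time: 9.15
tool_pos: [621.1, -91.7, 19.0]
tool_rot: [-0.455, -0.541, -0.455, 0.541]
ft_force: [-1.6, -0.4, 4.2]
opening: 28.0
[-0.00340167  0.37998443  0.01130454]
```

```bash
python3 -m jog '[0,0,0,0,0,0,0.45,0,0,0,0,0,0,0.5,0,0,0,0,0,0,0.5,-0.03,0,0,0,0,0,0.5,-0.04,0,0,0,0,0,0.6,-0.04,0,-0.02,0,0,0,1,0,0,-0.04,0,0,0,1,0,0,-0.04,0,0,0,1,0,0,-0.035,0,0,0,1,0,0,0,0,0,0,1]'
python3 - <<'E'
from geo import *
to(list(H(-250,0))+[28],[0,0,-1],list(hy)+[0])
S=vision.read_camera("side");T=vision.read_camera("top")
a=cv2.resize(S["image"][120:260,230:390],None,fx=5,fy=5);b=cv2.resize(T["image"][140:260,230:390],None,fx=5,fy=5)
cv2.imwrite("pics/e1.png",a[:,:,::-1][:600]);cv2.imwrite("pics/e2.png",b[:,:,::-1])
E
```

```text
time: 9.98
tool_pos: [644.0, 51.1, 127.0]
tool_rot: [0.457, 0.541, 0.46, -0.536]
ft_force: [-0.1, 0.9, -0.2]
opening: 85.2
turn 1 [ 0.7 -0.5 -0.1] shift after turn m [0.099  0.0011 0.0091]
turn -1 [-1.793e+02  1.000e-01 -7.000e-01] shift after turn m [ 0.099  -0.0011 -0.0091]
shift now m [0.0989 0.0008 0.0099]
t 9.98 pos [644.   51.1 127. ] axes x [ 0.003  0.008 -1.   ] y [ 0.987 -0.16   0.002] open 85.2 F [-0.1  0.9 -0.2] q7 [ 0.26  0.61 -0.58  1.7   0.39  0.94 -0.63]
```

View pics/e1.png

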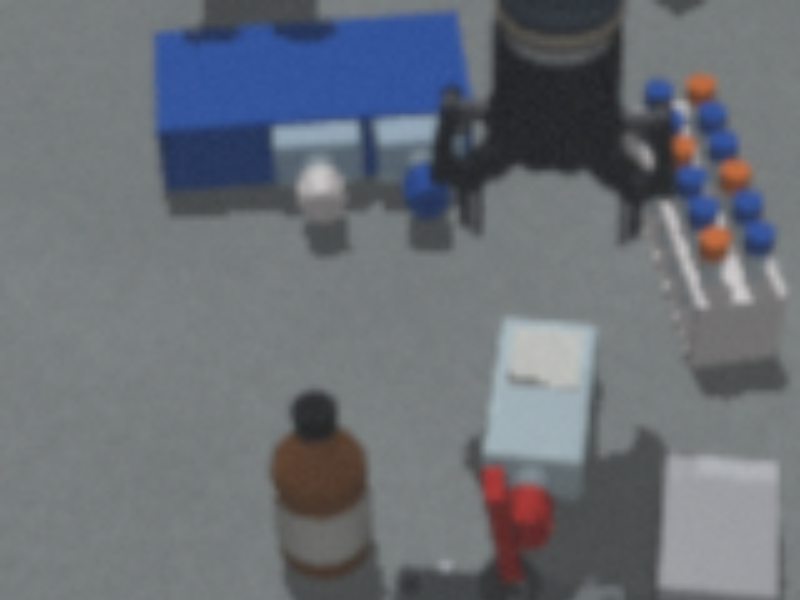

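View pics/e2.png

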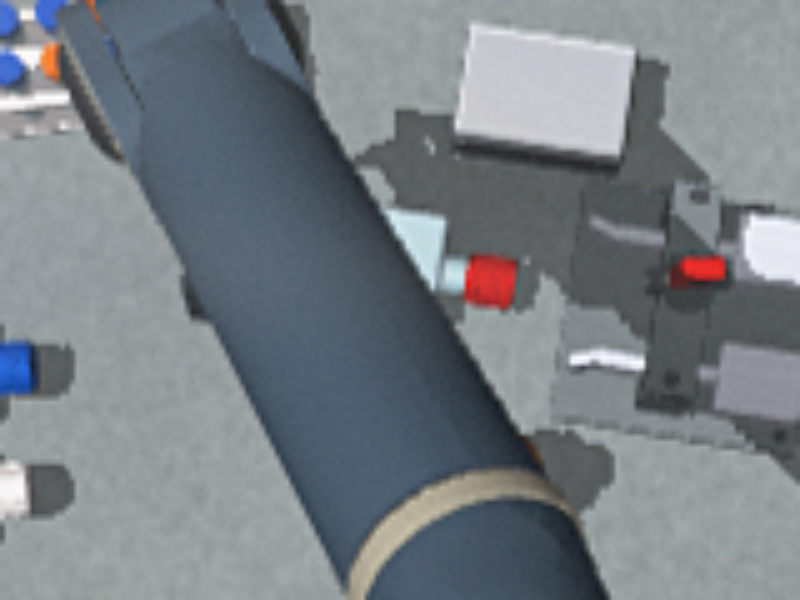

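Run:
```python
from geo import *
S=vision.read_camera("side");T=vision.read_camera("top")
f=lambda x,y:((x+.5)/5-.5+230,(y+.5)/5-.5+120)
P=[plane(S,f(*q),40) for q in((504,318),(598,325),(485,457),(580,468))]
for p in P: print(np.round(p,1),toH(p))
d=(P[2]+P[3]-P[0]-P[1])[:2];print("dir",d/np.linalg.norm(d),np.linalg.norm(d)/2,"centre",sum(P)/4,toH(sum(P)/4))
im=T["image"].astype(int);m=(im[...,0]>90)&(im[...,0]>2.2*im[...,1])&(im[...,0]>2.2*im[...,2]);m=m.astype(np.uint8)
n,l,st,c=cv2.connectedComponentsWithStats(m)
for i in range(1,n):
  if st[i][4]>30: print(st[i],c[i],plane(T,c[i],27),toH(plane(T,c[i],27)))
```

```text
[617.2  54.8  40. ] [-258.   -28.2]
[678.2  44.9  40. ] [-258.8   33.6]
[596.9 -62.7  40. ] [-138.9  -27.9]
[654.6 -74.7  40. ] [-136.9   31. ]
dir [-0.18151417 -0.98338833] 120.54526094045931 centre [636.71644851  -9.4307212   40.        ] [-198.2    2.2]
[ 75 148   9  12  70] [ 79.54285714 153.01428571] [766.66936828 662.67161179  27.        ] [-882.5   14.6]
[323 191  10  11  90] [327.53333333 195.68888889] [619.60283154 -91.4998657   27.        ] [-114.4   -0.6]
[366 191   9   5  41] [370.19512195 193.02439024] [ 625.41561558 -220.91888528   27.        ] [12.1 27.4]
```

Run:
```python
from geo import *
S=vision.read_camera("side");T=vision.read_camera("top")
for q in((690,360),(782,360)):
  p=plane(S,((q[0])/5+230,q[1]/5+120),0);print(p,toH(p))
for q in((262,80),):
  p=plane(T,((q[0])/5+230,q[1]/5+140),95);print(p,toH(p))
to(list(H(-249,0))+[28],[0,0,-1],list(hy)+[0])
```

```text
[743.54279341  44.77090526   0.        ] [-269.9   98.1]
[805.10892147  41.2233845    0.        ] [-277.   159.3]
[726.27121896  38.42513249  95.        ] [-260.7   82.1]
turn 1 [-0.1  0.1  0. ] shift after turn m [ 0.0971 -0.001  -0.0031]
turn -1 [ 1.799e+02  0.000e+00 -1.000e-01] shift after turn m [0.0971 0.001  0.0031]
shift now m [ 0.0971 -0.001  -0.0033]
t 10.28 pos [643.8  37.7 125.1] axes x [-0.001 -0.001 -1.   ] y [ 0.985 -0.174 -0.   ] open 85.0 F [ 0.4 -0.2 -0.6] q7 [ 0.28  0.61 -0.57  1.7   0.4   0.95 -0.63]
```

```bash
python3 -m jog '[0.03,-0.001,-0.003,0,0,0,1,0.03,0,0,0,0,0,1,0.02,0,0,0,0,0,1,0.015,0,0,0,0,0,1,0.002,0,0,0,0,0,1,0,0,0,0,0,0,1]'
python3 - <<'E'
from geo import *
to(list(H(-249,0))+[28],[0,0,-1],list(hy)+[0])
S=vision.read_camera("side")
a=cv2.resize(S["image"][120:260,270:400],None,fx=5,fy=5)
cv2.imwrite("pics/f1.png",a[:,:,::-1][:600])
E
```

```text
time: 10.78
tool_pos: [643.1, 42.1, 27.9]
tool_rot: [-0.455, -0.541, -0.455, 0.542]
ft_force: [0.1, -1.0, 0.4]
opening: 85.4
turn 1 [-0.   0.   0.1] shift after turn m [-0.0001  0.0004  0.0011]
turn -1 [ 1.8e+02  1.0e-01 -0.0e+00] shift after turn m [-0.0001 -0.0004 -0.0011]
shift now m [-0.0001  0.0004  0.0011]
t 10.78 pos [643.1  42.1  27.9] axes x [-0.001 -0.    -1.   ] y [ 0.985 -0.173 -0.001] open 85.4 F [ 0.1 -1.   0.4] q7 [ 0.23  0.73 -0.51  1.75  0.48  0.79 -0.7 ]
```

View pics/f1.png

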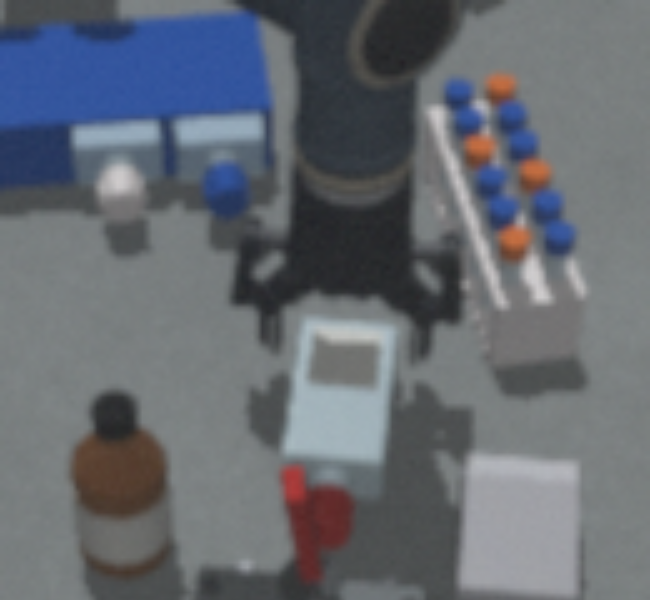

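```bash
python3 -m jog '[0,0,0.001,0,0,0,0.6,0,0,0,0,0,0,0.6,0,0,0,0,0,0,0.6,0,0,0,0,0,0,0.6]' 50; python3 -m jog '[-0.004,0,0,0,0,0,0.6,-0.008,0,0,0,0,0,0.6,-0.01,0,0,0,0,0,0.6,0,0,0,0,0,0,0.6]'
python3 - <<'E'
from geo import *
to(list(H(-249,0))+[28],[0,0,-1],list(hy)+[0])
print(manip.observe()["torque"])
S=vision.read_camera("side");T=vision.read_camera("top")
a=cv2.resize(S["image"][120:260,270:400],None,fx=5,fy=5)
cv2.imwrite("pics/g1.png",a[:,:,::-1][:600])
b=cv2.resize(T["image"][140:260,230:390],None,fx=5,fy=5)
cv2.imwrite("pics/g2.png",b[:,:,::-1])
E
```

```text
time: 11.17
tool_pos: [644.6, 42.1, 30.5]
tool_rot: [0.456, 0.542, 0.454, -0.54]
ft_force: [0.4, -0.4, 6.6]
opening: 63.0
time: 11.5
tool_pos: [644.5, 42.5, 53.0]
tool_rot: [0.456, 0.542, 0.454, -0.54]
ft_force: [1.4, -0.2, -0.0]
opening: 63.7
turn 1 [ 0.  -0.1 -0.2] shift after turn m [ 0.025  -0.0009  0.0017]
turn -1 [-1.8e+02  3.0e-01 -1.0e-01] shift after turn m [ 0.025   0.0009 -0.0017]
shift now m [ 0.025  -0.001   0.0018]
t 11.5 pos [644.5  42.5  53. ] axes x [ 0.004  0.001 -1.   ] y [ 0.985 -0.172  0.003] open 63.7 F [ 1.4 -0.2 -0. ] q7 [ 0.24  0.7  -0.53  1.74  0.46  0.82 -0.68]
[ 0.09054247 -0.02387128  0.02926865]
```

View pics/g1.png

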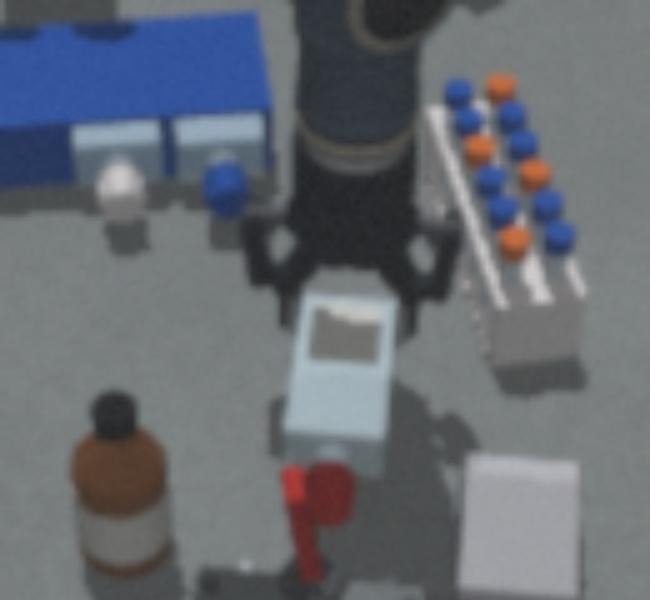

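View pics/g2.png

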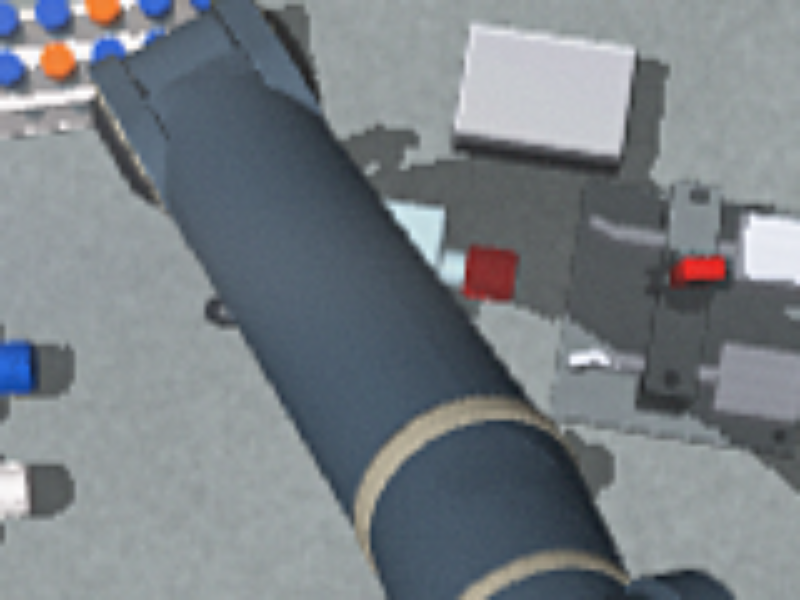

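Run:
```python
from geo import *
S=vision.read_camera("side");T=vision.read_camera("top")
f=lambda x,y:((x+.5)/5-.5+270,(y+.5)/5-.5+120)
P=[plane(S,f(*q),62.5) for q in((305,292),(398,299),(284,434),(385,444))]
for p in P: print(np.round(p,1),toH(p))
d=(P[2]+P[3]-P[0]-P[1])[:2];print("dir",d/np.linalg.norm(d),np.linalg.norm(d)/2,"centre",sum(P)/4,toH(sum(P)/4))
im=T["image"].astype(int);m=(im[...,0]>70)&(im[...,0]>2.2*im[...,1])&(im[...,0]>2.2*im[...,2]);m=m.astype(np.uint8)
n,l,st,c=cv2.connectedComponentsWithStats(m)
for i in range(1,n):
  if st[i][4]>30: print(st[i],c[i],plane(T,c[i],49.5),toH(plane(T,c[i],49.5)))
i=cv2.resize(S["image"][190:225,305:345],None,fx=12,fy=12,interpolation=cv2.INTER_CUBIC);cv2.imwrite("pics/g3.png",i[:,:,::-1])
for z in (44.5,49.5,54.5):
  print(z,proj(S,np.r_[H(-114,0),z]),proj(S,np.r_[H(-99,0),z]))
```

```text
[617.6  56.6  62.5] [-260.   -28.1]
[677.2  46.9  62.5] [-260.6   32.3]
[596.1 -63.   62.5] [-138.4  -28.7]
[656.7 -74.5  62.5] [-137.6   33. ]
dir [-0.17168884 -0.98515123] 122.31195776288223 centre [636.8798019  -8.4975708  62.5      ] [-199.1    2.2]
[ 75 149   9  11  68] [ 79.45588235 153.11764706] [759.3432199  650.61882855  49.5       ] [-869.4    9.4]
[323 190  10  10  91] [327.48351648 194.62637363] [618.27026085 -91.14157815  49.5       ] [-114.5   -2. ]
[364 191  11   6  47] [369.21276596 193.57446809] [ 619.14248711 -215.49385637   49.5       ] [ 7.8 20.3]
44.5 [334.87881283 217.1717101 ] [334.41379933 221.04421276]
49.5 [334.9199659 216.137544 ] [334.45383316 220.01363433]
54.5 [334.96137614 215.09691526] [334.49411925 218.97656212]
```

View pics/g3.png

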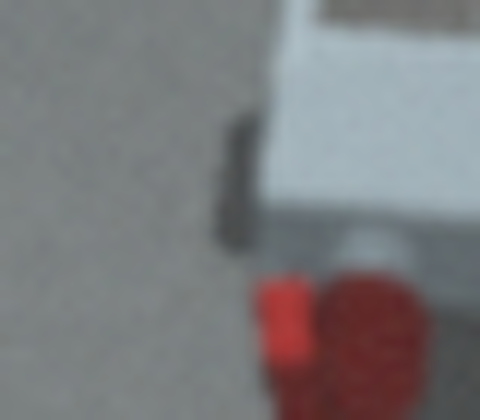

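```bash
python3 -m jog '[0.003,-0.001,0.01,0,0,0,0.6,0.003,0,0.015,0,0,0,0.6,0.001,0,0.02,0,0,0,0.6,0,0,0.02,0,0,0,0.6,0,0,0.015,0,0,0,0.6,0,0,0.01,0,0,0,0.6,0,0,0,0,0,0,0.6]' 60
python3 - <<'E'
from geo import *
to(list(H(-76,0))+[45],[0,0,-1],list(hy)+[0])
s=manip.observe();print(toH(s["tool_pos"]),s["torque"])
S=vision.read_camera("side");T=vision.read_camera("top")
a=cv2.resize(S["image"][170:290,285:385],None,fx=5,fy=5)
cv2.imwrite("pics/i1.png",a[:,:,::-1][:600])
b=cv2.resize(T["image"][150:250,290:410],None,fx=6,fy=6)
cv2.imwrite("pics/i2.png",b[:,:,::-1])
E
```

```text
time: 12.28
tool_pos: [626.0, -50.9, 43.0]
tool_rot: [-0.454, -0.541, -0.453, 0.543]
ft_force: [0.2, 1.1, -0.5]
opening: 62.8
turn 1 [-0.3  0.1  0.1] shift after turn m [-0.002   0.0013  0.0795]
turn -1 [ 1.797e+02  1.000e-01 -2.000e-01] shift after turn m [-0.002  -0.0013 -0.0795]
shift now m [-0.0018  0.0016  0.0795]
t 12.28 pos [626.  -50.9  43. ] axes x [-0.001 -0.002 -1.   ] y [ 0.984 -0.177 -0.001] open 62.8 F [ 0.2  1.1 -0.5] q7 [ 0.38  0.69 -0.52  1.79  0.47  0.79 -0.56]
[-155.5   -1.3] [0.00113205 0.01782353 0.00289849]
```

View pics/i1.png

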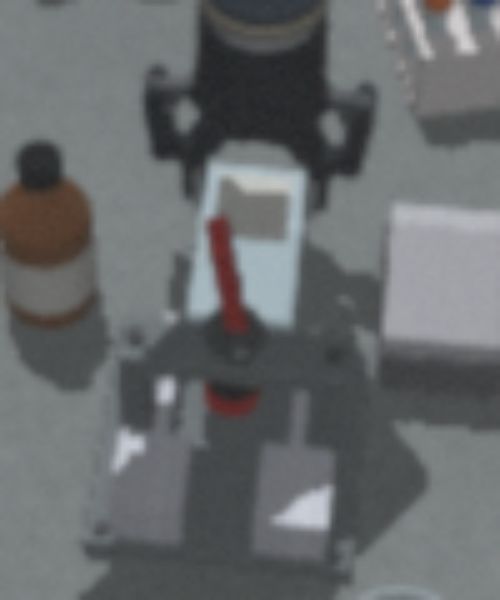

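View pics/i2.png

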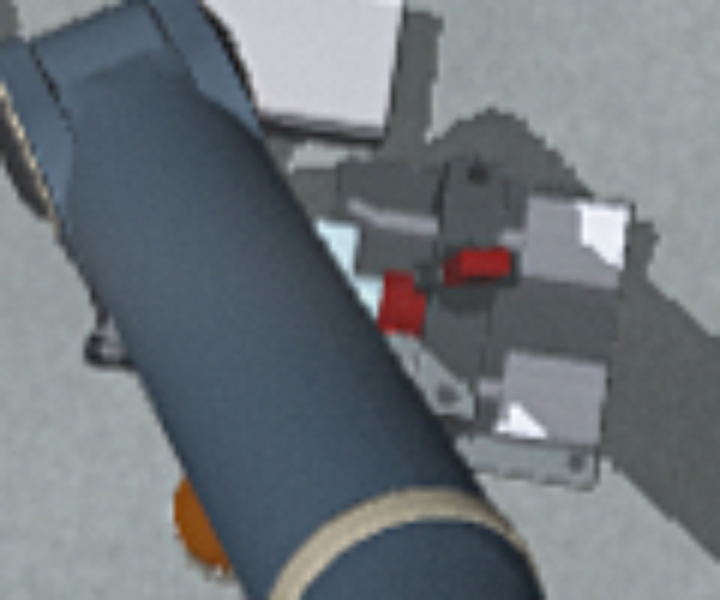

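```bash
python3 -m jog '[-0.001,0.0015,0.003,0.3,0,0,0.6,-0.0005,0,0.006,0,0,0,0.6,0,0,0.007,0,0,0,0.6,0,0,0.007,0,0,0,0.6,0,0,0,0,0,0,0.6]'
python3 -m jog '[0,0,0.006,0,0,0,0.6,0,0,0.007,0,0,0,0.6,0,0,0.007,0,0,0,0.6,0,0,0.007,0,0,0,0.6,0,0,0,0,0,0,0.6]'
python3 - <<'E'
from geo import *
to(list(H(-76,0))+[43],[0,0,-1],list(hy)+[0])
s=manip.observe();print(toH(s["tool_pos"]),s["torque"])
E
```

```text
time: 12.8
tool_pos: [623.8, -71.9, 44.9]
tool_rot: [-0.453, -0.542, -0.453, 0.544]
ft_force: [0.2, -0.3, -0.6]
opening: 62.6
time: 13.22
tool_pos: [619.0, -98.7, 44.9]
tool_rot: [-0.453, -0.543, -0.453, 0.544]
ft_force: [-0.5, -0.4, -0.7]
opening: 62.8
turn 1 [-0.4  0.1  0. ] shift after turn m [ 0.0019 -0.      0.0312]
turn -1 [179.6   0.   -0.2] shift after turn m [ 0.0019  0.     -0.0312]
shift now m [0.0019 0.0002 0.0312]
t 13.22 pos [619.  -98.7  44.9] axes x [-0.001 -0.002 -1.   ] y [ 0.984 -0.18  -0.   ] open 62.8 F [-0.5 -0.4 -0.7] q7 [ 0.46  0.69 -0.53  1.79  0.47  0.79 -0.48]
[-107.2    0. ] [ 0.00313694  0.07779613 -0.02706522]
```

```bash
python3 -m jog '[0.001,0,0.006,-0.3,0,0,0.6,0.0005,0,0.006,0,0,0,0.6,0,0,0.006,0,0,0,0.6,0,0,0.004,0,0,0,0.6,0,0,0,0,0,0,0.6]'
python3 -m jog '[0.001,0,0.002,0,0,0,0.6,0,0,0.002,0,0,0,0.6,0,0,0,0,0,0,0.6]'
python3 - <<'E'
from geo import *
to(list(H(-76,0))+[43],[0,0,-1],list(hy)+[0])
s=manip.observe();print(toH(s["tool_pos"]),s["torque"])
S=vision.read_camera("side")
a=cv2.resize(S["image"][170:290,285:385],None,fx=5,fy=5)
cv2.imwrite("pics/j1.png",a[:,:,::-1][:600])
E
```

```text
time: 13.63
tool_pos: [615.3, -119.3, 43.4]
tool_rot: [-0.455, -0.541, -0.454, 0.542]
ft_force: [-0.5, 1.0, -0.2]
opening: 62.7
time: 13.88
tool_pos: [615.1, -121.5, 42.7]
tool_rot: [0.455, 0.541, 0.455, -0.541]
ft_force: [0.3, -0.8, 0.0]
opening: 63.1
turn 1 [ 0.  0. -0.] shift after turn m [-0.0003 -0.0001  0.0081]
turn -1 [-180.    0.    0.] shift after turn m [-0.0003  0.0001 -0.0081]
shift now m [-0.0003 -0.0001  0.0081]
t 13.88 pos [ 615.1 -121.5   42.7] axes x [ 0. -0. -1.] y [ 0.985 -0.171  0.   ] open 63.1 F [ 0.3 -0.8  0. ] q7 [ 0.5   0.69 -0.53  1.79  0.47  0.79 -0.44]
[-84.    0.1] [-0.0385217  -0.06527217 -0.02023896]
```

View pics/j1.png

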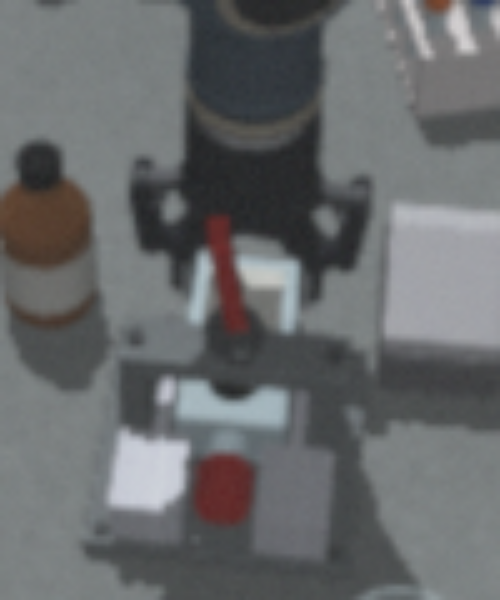

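```bash
python3 -m jog '[0.0005,0,0.002,0,0,0,0.6,0,0,0.002,0,0,0,0.6,0,0,0.001,0,0,0,0.6,0,0,0,0,0,0,0.6]'
python3 -m jog '[0,0,0.002,0,0,0,0.6,0,0,0.001,0,0,0,0.6,0,0,0,0,0,0,0.6]'
python3 -c "
from geo import *
s=manip.observe();print(toH(s['tool_pos']),s['ft_force'])"
```

```text
time: 14.27
tool_pos: [614.7, -126.1, 42.6]
tool_rot: [0.455, 0.542, 0.455, -0.541]
ft_force: [0.1, 2.5, 2.6]
opening: 62.6
time: 14.52
tool_pos: [614.4, -127.9, 42.6]
tool_rot: [0.455, 0.542, 0.455, -0.54]
ft_force: [1.9, 4.3, 4.1]
opening: 62.9
[-77.6   0.6] [1.91385033 4.25136878 4.11799649]
```

```bash
python3 -m jog '[0,0,0.002,0,0,0,0.6,0,0,0,0,0,0,0.6]'; python3 -m jog '[0,0,0.002,0,0,0,0.6,0,0,0,0,0,0,0.6]'
python3 - <<'E'
from geo import *
s=manip.observe();print(toH(s['tool_pos']),s['ft_force'])
S=vision.read_camera("side")
a=cv2.resize(S["image"][230:290,300:370],None,fx=9,fy=9,interpolation=cv2.INTER_CUBIC)
cv2.imwrite("pics/k1.png",a[:,:,::-1][:600])
E
```

```text
time: 14.68
tool_pos: [614.4, -128.0, 42.7]
tool_rot: [0.455, 0.543, 0.456, -0.539]
ft_force: [3.1, 7.6, 2.8]
opening: 62.9
time: 14.85
tool_pos: [614.4, -128.0, 42.8]
tool_rot: [0.454, 0.543, 0.457, -0.538]
ft_force: [2.0, 10.9, 3.4]
opening: 63.0
[-77.5   0.5] [ 2.00283906 10.88823474  3.44311772]
```

View pics/k1.png

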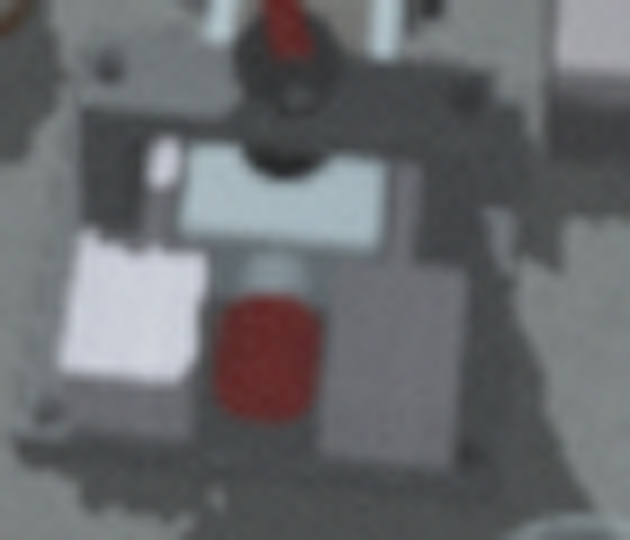

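```bash
python3 -m jog '[0,0,-0.003,0,0,0,0.6,0,0,0,0,0,0,0.9,0,0,0,0,0,0,0.9,-0.02,0,0,0,0,0,0.9,-0.04,0,0,0,0,0,0.9,-0.04,0,-0.005,0,0,0,0.9,-0.04,0,-0.005,0,0,0,0.9,-0.04,0,-0.005,0,0,0,0.9,-0.015,0,0,0,0,0,0.9,0,0,0,0,0,0,0.9]'
python3 - <<'E'
from geo import *
s=manip.observe();print(toH(s['tool_pos']),s['ft_force'])
S=vision.read_camera("side");T=vision.read_camera("top")
a=cv2.resize(S["image"][190:290,290:390],None,fx=6,fy=6,interpolation=cv2.INTER_CUBIC)
cv2.imwrite("pics/l1.png",a[:,:,::-1][:600])
b=cv2.resize(T["image"][150:250,310:410],None,fx=6,fy=6,interpolation=cv2.INTER_CUBIC)
cv2.imwrite("pics/l2.png",b[:,:,::-1])
E
```

```text
time: 15.73
tool_pos: [617.9, -116.8, 242.0]
tool_rot: [0.457, 0.543, 0.452, -0.54]
ft_force: [0.7, -0.5, -0.5]
opening: 77.2
[-89.2   2.1] [ 0.71440358 -0.47978314 -0.47732817]
```

View pics/l1.png

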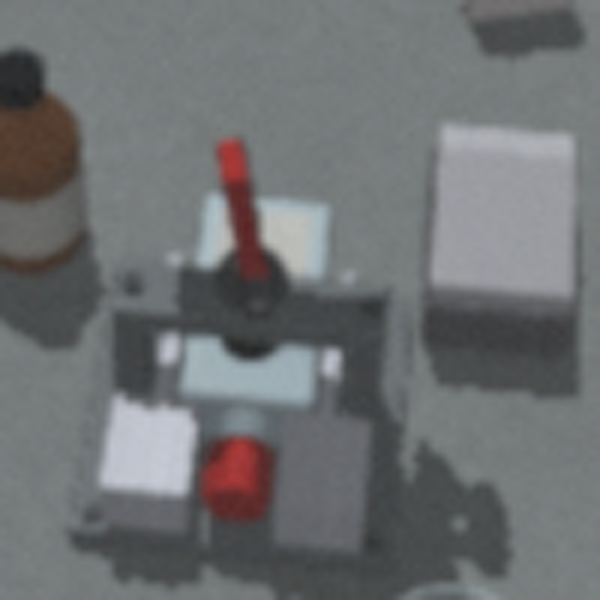

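View pics/l2.png

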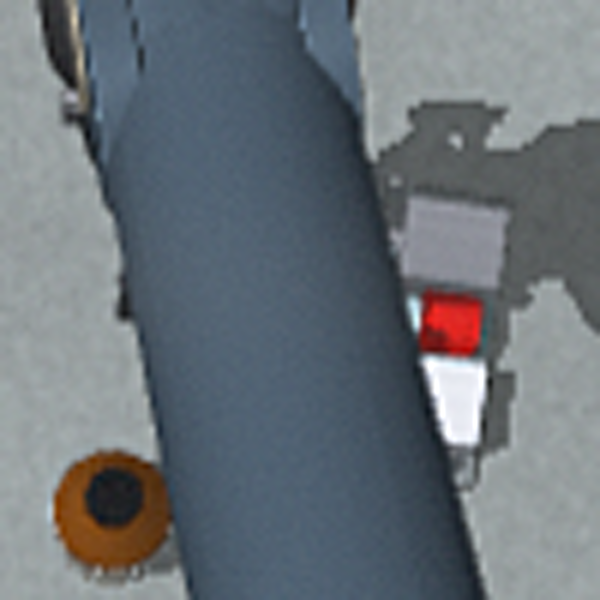

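Run:
```python
from geo import *
T=vision.read_camera("top")
im=cv2.imread("pics/top0.png")[:,:,::-1]
c=im[185:202,358:382]
hsv=cv2.resize(im[180:205,355:385],None,fx=20,fy=20,interpolation=cv2.INTER_NEAREST);cv2.imwrite("pics/lev.png",hsv[:,:,::-1])
R_=c[...,0].astype(int);G=c[...,1].astype(int)
print(R_-G)
w=np.clip((R_-G-90)/130.,0,1);ys,xs=np.mgrid[0:c.shape[0],0:c.shape[1]]
print("cent",(w*xs).sum()/w.sum()+358,(w*ys).sum()/w.sum()+185)
mx=(w*xs).sum()/w.sum();my=(w*ys).sum()/w.sum()
C=np.array([[ (w*(xs-mx)**2).sum(),(w*(xs-mx)*(ys-my)).sum()],[0,(w*(ys-my)**2).sum()]])/w.sum();C[1,0]=C[0,1]
e,v=np.linalg.eigh(C);print(e,v)
p0=np.array([mx+358,my+185]);a=plane(T,p0,197);b=plane(T,p0+5*v[:,1],197);d=(b-a)[:2];print(a,np.degrees(np.arctan2(d[1],d[0])),toH(a))
```

```text
[[ -7  -8  -9  -7  -4  -4  -8  -8  -8  -8  -6  -7  -9  -5 -10  -9  -3  -6
   -7   2  -4  -6  -2  -3]
 [ -6  -5  -8  -8  -7  -5 -12 -10  -7  -8  -6  -8  -8  -9 -10  -7  -1  -4
   -4  -5  -2  -2  -3  -2]
 [ -3  -4  -3  -2  -5 -10 -10  -9  -7  -6  -7  -8  -8  -8  -7  -4  -6  -3
   -4   0  -4  -2  -3  -3]
 [ -1  -4  -5  -6  -5  -9  -9  -8  -8  -8  -7  -7  -6  -7  -7  -2  -3  -2
   -4  -2  -2  -2  -2  -4]
 [ -3  -4  -2  -1  -1 -10  -6  -8 -11  -9 -10 -11 -11 -15 -13  -6  -5  -1
   -3  -1  -4  -3  -4  -3]
 [ -5  -4  -5  -3  -5 -10  -8 -12 -17 -20 -21 -23 -24 -21 -17  -8  -5  -6
   -4  -2  -3  -4  -2  -2]
 [ -7  -7  -8  -8  -6 -10  -9 -14  18  70  64  64  71  59  85 107  68 -16
   -6  -2  -4  -4  -2  -2]
 [ -8  -7  -8  -7  -7  -9  -4  16 103 203 191 181 190 188 186 195 166 -18
   -8  -3  -4  -3  -3  -4]
 [ -7  -4  -8  -8  -9   0  43  79 133 191 182 177 178 179 182 189 172 -11
   -9  -3  -4  -3  -2  -3]
 [-11  -4  -4  -6  -9   6  92  83 114 190 181 180 176 179 181 186 175   1
   -9  -3  -3  -5  -3  -2]
 [ -6  -7  -6  -4  -8  -7  92  79  84 147 141 136 128 138 136 129 107 -19
   -5  -3  -1  -5  -4  -6]
 [ -8  -6  -4  -6  -7   0  92  67  50  21   1  -3  -5   1  12  -5 -19 -10
   -1  -1   0   1   0  -1]
 [ -8  -2  -2  -3  -6   0  42  20  15   6   1   6  10   6 -10  -8  -4  -5
   -1  -2  -2  -2  -4  -2]
 [ -5  -6  -4  -2  -2  -7 -10 -11 -11  -8  -5  -6  -5  -7  -2  -7  -6  -4
   -1  -4  -2  -5  -1  -4]
 [ -7  -8  -8  -1  -7  -5  -6  -4  -7  -6  -7  -4  -5  -2  -5  -5  -5  -7
   -5  -3  -5  -5  -6  -4]
 [-11  -9  -9  -7  -9  -6  -6  -5  -5  -7  -5  -2  -5  -3  -4  -4  -7  -7
   -3  -4  -7  -6  -4  -7]
 [ -7  -7  -6  -8  -6  -7  -5  -4  -4  -7  -6  -5  -4  -2  -5  -8  -4  -5
   -4  -5  -3  -3  -6  -6]]
cent 370.2344390607529 193.23145732389116
[1.06521508 5.71629921] [[-0.02417487 -0.99970775]
 [-0.99970775  0.02417487]]
[ 589.68243813 -202.62729809  197.        ] 90.3428012757986 [  0.2 -10.9]
```

View pics/lev.png

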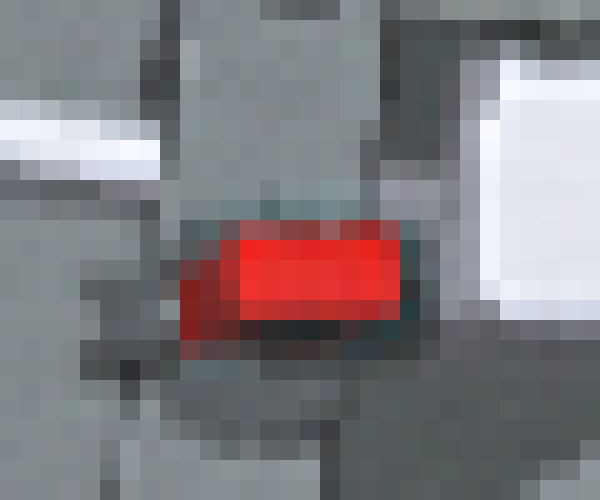

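```bash
python3 -m jog '[0,0,0,-7.15,0,0,0.7,0,0,0,-7.15,0,0,0.7,0,0,0,-7.15,0,0,0.7,0,0,0,-7.15,0,0,0.7,0,0,0,-7.15,0,0,0.7,0,0,0,-7.15,0,0,0.7,0,0,0,-7.15,0,0,0.7]'
python3 - <<'E'
from geo import *
to([600.7,-203.8,230],[0,0,-1],[0,1,0])
E
```

```text
time: 16.47
tool_pos: [614.6, -116.6, 234.4]
tool_rot: [0.641, 0.296, 0.644, -0.297]
ft_force: [0.7, 0.1, -1.2]
opening: 59.9
turn 1 [-49.5  -0.3   0.1] shift after turn m [ 0.0044 -0.0872 -0.0139]
turn -1 [1.305e+02 1.000e-01 3.000e-01] shift after turn m [0.0044 0.0872 0.0139]
shift now m [ 0.0044 -0.0672  0.0574]
t 16.47 pos [ 614.6 -116.6  234.4] axes x [-0.005  0.    -1.   ] y [ 0.761  0.649 -0.003] open 59.9 F [ 0.7  0.1 -1.2] q7 [ 0.7   0.54 -0.84  1.64  0.43  1.16  0.47]
```

```bash
python3 -m jog '[0,0,0,-7.1,0,0,0.6,0,0,0,-7.1,0,0,0.6,0,0,0,-7.1,0,0,0.6,0,0,0,-7.1,0,0,0.6,0,0,0,-7.1,0,0,0.6,0,0,0,-7.1,0,0,0.6,0,0,0,-7.1,0,0,0.6,0,-0.035,-0.007,0,0,0,0.6,0,-0.035,-0.007,0,0,0,0.6,0,-0.017,0,0,0,0,0.6,0,0,0,0,0,0,0.6]'
python3 - <<'E'
from geo import *
to([600.7,-203.8,160],[0,0,-1],[0,1,0])
S=vision.read_camera("side");T=vision.read_camera("top")
a=cv2.resize(S["image"][150:270,270:410],None,fx=5,fy=5,interpolation=cv2.INTER_CUBIC)
cv2.imwrite("pics/n1.png",a[:,:,::-1][:600])
b=cv2.resize(T["image"][150:250,310:410],None,fx=5,fy=5,interpolation=cv2.INTER_CUBIC)
cv2.imwrite("pics/n2.png",b[:,:,::-1])
E
```

```text
time: 17.38
tool_pos: [599.6, -210.0, 233.4]
tool_rot: [0.705, 0.004, 0.709, -0.005]
ft_force: [0.5, -0.6, 0.2]
opening: 50.7
turn 1 [-0.7 -0.3  0.1] shift after turn m [0.0734 0.0062 0.0011]
turn -1 [1.793e+02 1.000e-01 5.000e-01] shift after turn m [ 0.0734 -0.0062 -0.0011]
shift now m [0.0734 0.0063 0.0014]
t 17.38 pos [ 599.6 -210.   233.4] axes x [-0.006 -0.001 -1.   ] y [ 0.012  1.    -0.002] open 50.7 F [ 0.5 -0.6  0.2] q7 [ 0.94  0.63 -1.03  1.61  0.57  1.23  1.37]
```

View pics/n1.png

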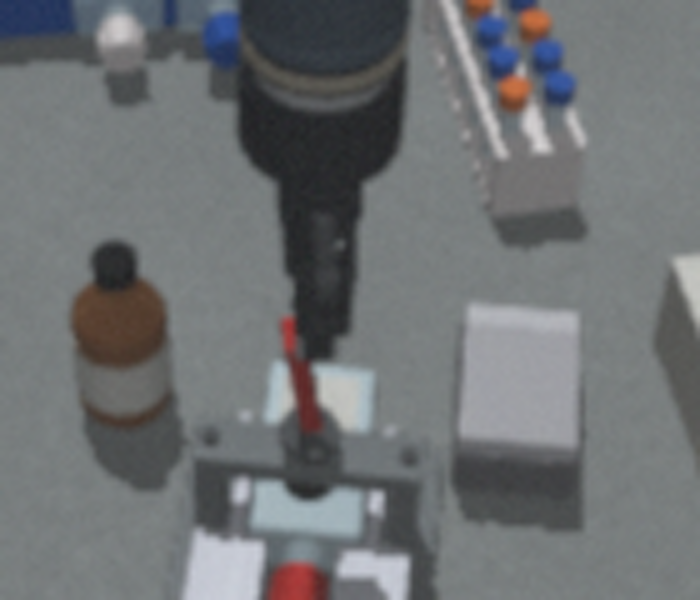

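```bash
python3 -m jog '[0.01,0.006,0.001,-0.7,0,0,0.6,0.02,0,0,0,0,0,0.6,0.02,0,0,0,0,0,0.6,0.02,0,0,0,0,0,0.6,0.003,0,0,0,0,0,0.6,0,0,0,0,0,0,0.6]'
python3 - <<'E'
from geo import *
to([600.7,-203.8,160],[0,0,-1],[0,1,0])
S=vision.read_camera("side")
a=cv2.resize(S["image"][150:270,270:410],None,fx=5,fy=5,interpolation=cv2.INTER_CUBIC)
cv2.imwrite("pics/o1.png",a[:,:,::-1][:600])
E
```

```text
time: 17.98
tool_pos: [601.8, -194.5, 162.2]
tool_rot: [0.706, -0.004, 0.708, 0.005]
ft_force: [-0.7, -0.9, 0.9]
opening: 51.1
turn 1 [ 0.8 -0.2 -0.1] shift after turn m [ 0.0022 -0.0093 -0.0011]
turn -1 [-1.792e+02  1.000e-01 -3.000e-01] shift after turn m [0.0022 0.0093 0.0011]
shift now m [ 0.0022 -0.0093 -0.0012]
t 17.98 pos [ 601.8 -194.5  162.2] axes x [-0.004  0.002 -1.   ] y [-0.013  1.     0.002] open 51.1 F [-0.7 -0.9  0.9] q7 [ 0.9   0.7  -0.99  1.69  0.63  1.12  1.31]
```

View pics/o1.png

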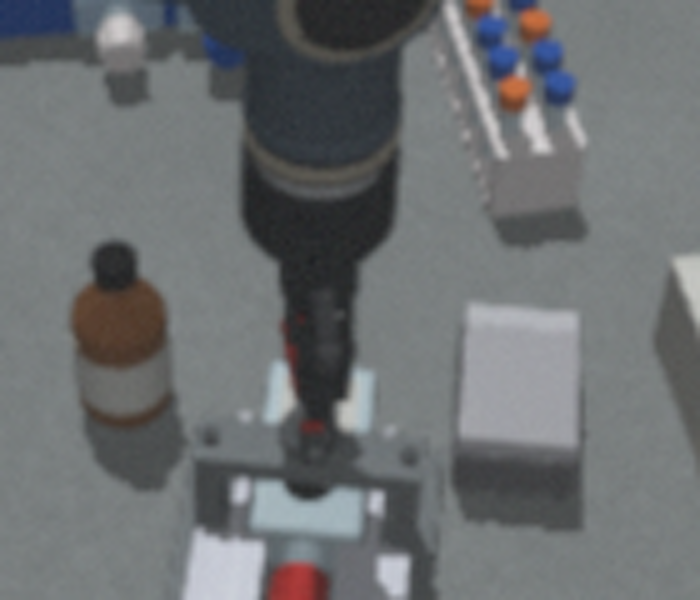

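```bash
python3 -m jog '[0.002,-0.009,-0.001,0.5,0,0,0.6,0,0,0,0,0,0,0.6]'; python3 -c "
from geo import *
to([600.7,-203.8,160],[0,0,-1],[0,1,0])"
```

```text
time: 18.2
tool_pos: [602.4, -207.3, 162.9]
tool_rot: [0.708, -0.0, 0.707, -0.001]
ft_force: [-0.4, -0.9, 0.4]
opening: 51.0
turn 1 [-0.   0.1  0.1] shift after turn m [ 0.0029  0.0035 -0.0017]
turn -1 [ 1.8e+02  2.0e-01 -1.0e-01] shift after turn m [ 0.0029 -0.0035  0.0017]
shift now m [ 0.0029  0.0035 -0.0017]
t 18.2 pos [ 602.4 -207.3  162.9] axes x [ 0.001 -0.002 -1.   ] y [ 0.001  1.    -0.002] open 51.0 F [-0.4 -0.9  0.4] q7 [ 0.91  0.7  -0.98  1.68  0.64  1.12  1.32]
```

```bash
python3 -m jog '[0.002,0,-0.001,0,0,0,0.6,0,0,0,0,0,0,0.6,0,0,0,0,0,0,0.6]'; python3 -c "
from geo import *
to([600.7,-203.8,160],[0,0,-1],[0,1,0])"
```

```text
time: 18.45
tool_pos: [600.9, -205.6, 160.4]
tool_rot: [0.707, -0.0, 0.707, 0.0]
ft_force: [0.2, 0.1, 0.3]
opening: 51.1
turn 1 [0.1 0.  0. ] shift after turn m [ 0.0004  0.0018 -0.0002]
turn -1 [-179.9   -0.     0. ] shift after turn m [ 0.0004 -0.0018  0.0002]
shift now m [ 0.0004  0.0018 -0.0002]
t 18.45 pos [ 600.9 -205.6  160.4] axes x [ 0. -0. -1.] y [-0.001  1.    -0.   ] open 51.1 F [0.2 0.1 0.3] q7 [ 0.91  0.7  -0.98  1.69  0.64  1.11  1.32]
```

```bash
python3 -m jog '[0,0.0015,0,0,0,0,0.4,0,0,0,0,0,0,0.2,0,0,0,0,0,0,0.2,0,0,0,0,0,0,0.2,0,0,0,0,0,0,0.2]' 35; python3 -c "
from geo import *
to([600.7,-203.8,160],[0,0,-1],[0,1,0]);print(manip.observe()['torque'])"
```

```text
time: 18.87
tool_pos: [601.0, -204.2, 160.5]
tool_rot: [0.707, -0.001, 0.707, 0.0]
ft_force: [-2.1, -0.4, 4.0]
opening: 23.6
turn 1 [0.1 0.  0. ] shift after turn m [ 0.0005  0.0004 -0.0003]
turn -1 [-1.799e+02 -1.000e-01  0.000e+00] shift after turn m [ 0.0005 -0.0004  0.0003]
shift now m [ 0.0005  0.0004 -0.0003]
t 18.87 pos [ 601.  -204.2  160.5] axes x [ 0.    -0.001 -1.   ] y [-0.001  1.    -0.001] open 23.6 F [-2.1 -0.4  4. ] q7 [ 0.91  0.7  -0.98  1.69  0.64  1.11  1.31]
[-0.08401937  0.21734052  0.07851592]
```

```bash
python3 -m jog '[0.0003,0,0,6,0,0,0.2,0.0003,0,0,6,0,0,0.2,0.0003,0,0,6,0,0,0.2,0.0003,0,0,6,0,0,0.2,0.0003,0,0,6,0,0,0.2,0,0,0,0,0,0,0.2]'; python3 -c "
from geo import *
to([600.7,-203.8,160],[0,0,-1],[0,1,0]);print(manip.observe()['torque'])"
```

```text
time: 19.37
tool_pos: [601.0, -204.3, 159.0]
tool_rot: [0.683, 0.183, 0.683, -0.184]
ft_force: [-0.6, -1.0, 2.7]
opening: 23.6
turn 1 [-30.    0.    0.1] shift after turn m [-0.001   0.0005 -0.0003]
turn -1 [ 1.5e+02  1.0e-01 -1.0e-01] shift after turn m [-0.001  -0.0005  0.0003]
shift now m [-0.001   0.0003 -0.0005]
t 19.37 pos [ 601.  -204.3  159. ] axes x [ 0.    -0.001 -1.   ] y [ 0.501  0.866 -0.001] open 23.6 F [-0.6 -1.   2.7] q7 [ 0.85  0.65 -0.86  1.69  0.55  1.06  0.85]
[-0.21763129  0.21355575 -0.20868383]
```

```bash
python3 -m jog '[0.0004,0,0,7,0,0,0.2,0.0004,0,0,7,0,0,0.2,0.0004,0,0,7,0,0,0.2,0.0004,0,0,7,0,0,0.2,0.0004,0,0,7,0,0,0.2,0.0004,0,0,7,0,0,0.2,0.0004,0,0,7,0,0,0.2,0.0004,0,0,7,0,0,0.2,0.0004,0,0,7,0,0,0.2,0.0004,0,0,7,0,0,0.2,0,0,0,0,0,0,0.2]'; python3 -c "
from geo import *
to([600.7,-203.8,160],[0,0,-1],[0,1,0]);print(manip.observe()['torque'])"
```

```text
time: 20.28
tool_pos: [600.7, -204.6, 155.2]
tool_rot: [-0.455, -0.541, -0.454, 0.542]
ft_force: [-2.9, -2.6, 5.8]
opening: 23.6
turn 1 [-100.     0.1    0.1] shift after turn m [-0.0048  0.0008  0.    ]
turn -1 [80.   0.1 -0.1] shift after turn m [-0.0048 -0.0008 -0.    ]
shift now m [-0.0048 -0.0001 -0.0008]
t 20.28 pos [ 600.7 -204.6  155.2] axes x [-0.    -0.002 -1.   ] y [ 0.985 -0.173 -0.   ] open 23.6 F [-2.9 -2.6  5.8] q7 [ 0.67  0.56 -0.57  1.7   0.36  0.98 -0.21]
[-0.35676977  0.56469371 -0.18765385]
```

```bash
python3 -m jog '[0.0003,0,0,7,0,0,0.2,0.0004,0,0,7,0,0,0.2,0.0003,0,0,7,0,0,0.2,0.0004,0,0,7,0,0,0.2,0.0003,0,0,7,0,0,0.2,0.0004,0,0,7,0,0,0.2,0.0003,0,0,7,0,0,0.2,0.0004,0,0,7,0,0,0.2,0.0003,0,0,7,0,0,0.2,0.0004,0,0,7,0,0,0.2,0,0,0,0,0,0,0.2]'
python3 - <<'E'
from geo import *
to([600.7,-203.8,160],[0,0,-1],[0,1,0]);print(manip.observe()['torque'])
S=vision.read_camera("side")
a=cv2.resize(S["image"][150:270,270:410],None,fx=5,fy=5,interpolation=cv2.INTER_CUBIC)
cv2.imwrite("pics/p1.png",a[:,:,::-1][:600])
E
```

```text
time: 21.2
tool_pos: [600.4, -204.4, 151.5]
tool_rot: [-0.062, -0.704, -0.062, 0.705]
ft_force: [-3.6, -1.5, 5.8]
opening: 23.9
turn 1 [-1.699e+02  1.000e-01  1.000e-01] shift after turn m [-0.0085  0.0006  0.0003]
turn -1 [10.1  0.1 -0.1] shift after turn m [-0.0085 -0.0006 -0.0003]
shift now m [-0.0085 -0.0005 -0.0004]
t 21.2 pos [ 600.4 -204.4  151.5] axes x [-0.001 -0.001 -1.   ] y [ 0.175 -0.985  0.001] open 23.9 F [-3.6 -1.5  5.8] q7 [ 0.46  0.52 -0.28  1.72  0.17  0.93 -1.28]
[-0.45995177  0.71298287 -0.19624195]
```

View pics/p1.png

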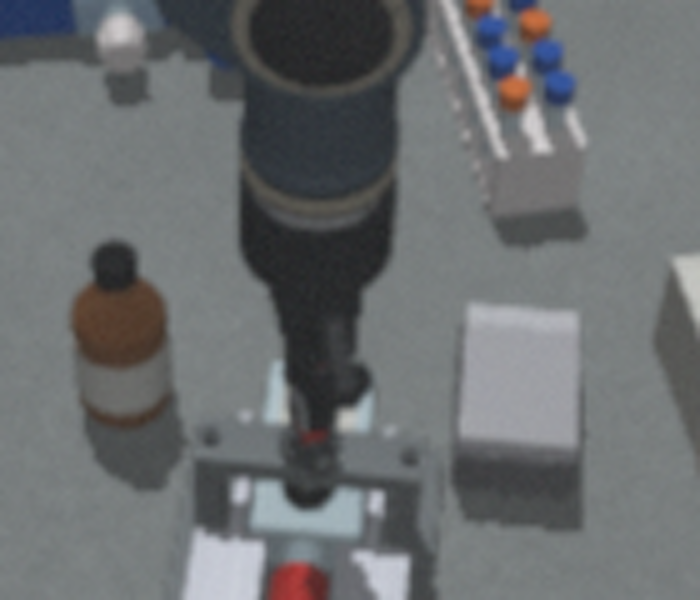

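```bash
for i in 1 ; do python3 -m jog '[0.0002,0,0,5,0,0,0.2,0.0003,0,0,5,0,0,0.2,0.0002,0,0,4,0,0,0.2,0,0,0,0,0,0,0.2]'; done; python3 -c "
from geo import *
to([600.7,-203.8,160],[0,0,-1],[0,1,0]);print(manip.observe()['torque'])"
python3 -m jog '[0.0003,0,0,4,0,0,0.2,0,0,0,0,0,0,0.2]'; python3 -c "
from geo import *
to([600.7,-203.8,160],[0,0,-1],[0,1,0]);print(manip.observe()['torque'])"
```

```text
time: 21.58
tool_pos: [600.4, -204.3, 150.9]
tool_rot: [0.023, -0.706, 0.024, 0.707]
ft_force: [-4.0, -0.7, 6.8]
opening: 23.7
turn 1 [ 1.762e+02 -1.000e-01 -1.000e-01] shift after turn m [-0.0091  0.0005  0.0003]
turn -1 [-3.8  0.1 -0.1] shift after turn m [-0.0091 -0.0005 -0.0003]
shift now m [-0.0091 -0.0005 -0.0003]
t 21.58 pos [ 600.4 -204.3  150.9] axes x [-0.001 -0.001 -1.   ] y [-0.066 -0.998  0.001] open 23.7 F [-4.  -0.7  6.8] q7 [ 0.42  0.51 -0.22  1.72  0.14  0.92 -1.49]
[-0.37049163  0.80915855 -0.04861666]
time: 21.75
tool_pos: [600.4, -204.3, 150.7]
tool_rot: [0.048, -0.705, 0.048, 0.706]
ft_force: [-3.6, -1.8, 7.6]
opening: 23.4
turn 1 [ 1.722e+02 -1.000e-01 -1.000e-01] shift after turn m [-0.0093  0.0005  0.0003]
turn -1 [-7.8  0.1 -0.1] shift after turn m [-0.0093 -0.0005 -0.0003]
shift now m [-0.0093 -0.0006 -0.0003]
t 21.75 pos [ 600.4 -204.3  150.7] axes x [-0.001 -0.001 -1.   ] y [-0.136 -0.991  0.001] open 23.4 F [-3.6 -1.8  7.6] q7 [ 0.41  0.51 -0.21  1.72  0.13  0.92 -1.55]
[-0.33218417  0.84016332  0.00556822]
```

```bash
for i in 1 2 3; do python3 -m jog '[0.0002,0,0,3,0,0,0.2,0,0,0,0,0,0,0.2]'>/dev/null; python3 -c "
from geo import *
s,r=pose();y=r.as_matrix()[:,1];print(np.degrees(np.arctan2(y[1],y[0])),s['torque'],s['ft_force'],s['opening'],s['joint_pos'][6],s['tool_pos'])";done
```

```text
-100.76435008972403 [-0.28607606  0.86469194  0.1120966 ] [-3.71394992 -0.72120344  6.92178631] 23.936741736425418 -1.59949476110396 [ 600.35269438 -204.27364952  150.46272587]
-103.71530570643952 [-0.34586171  0.87128168  0.1994812 ] [-3.89520013 -0.51070266  8.45543027] 23.401979720706276 -1.6448560870492903 [ 600.38809674 -204.23347369  150.38038688]
-106.54050884568065 [-0.33717992  0.94368982  0.89195397] [-3.37655147 -1.18004137  8.29334835] 23.71366791911029 -1.6889611051347277 [ 600.44694657 -204.10958135  150.31199533]
```

```bash
for i in 1; do python3 -m jog '[0,0,0,2,0,0,0.2,0,0,0,0,0,0,0.2]'>/dev/null; python3 -c "
from geo import *
s,r=pose();y=r.as_matrix()[:,1];print(np.degrees(np.arctan2(y[1],y[0])),s['torque'],s['ft_force'],s['opening'],s['joint_pos'][6],s['tool_pos'])";done
```

```text
-108.46582517838684 [-0.31021075  0.9966705   1.03613614] [-4.61349219 -1.42768384  9.60657197] 23.112860105259827 -1.7187040988412041 [ 600.29041902 -203.90208496  150.27204612]
```

```bash
python3 -m jog '[0,0,0,0,0,0,0.5,0,0,0,0,0,0,0.5,-0.02,0,0,0,0,0,0.5,-0.03,0,0,0,0,0,0.5,-0.035,0,0,0,0,0,0.5,0,0,0,0,0,0,0.5]'
python3 - <<'E'
from geo import *
to([600.7,-203.8,235],[0,0,-1],[-hx[0],-hx[1],0])
S=vision.read_camera("side");T=vision.read_camera("top")
a=cv2.resize(S["image"][190:290,290:390],None,fx=6,fy=6,interpolation=cv2.INTER_CUBIC)
cv2.imwrite("pics/q1.png",a[:,:,::-1][:600])
b=cv2.resize(T["image"][150:250,310:410],None,fx=6,fy=6,interpolation=cv2.INTER_CUBIC)
cv2.imwrite("pics/q2.png",b[:,:,::-1])
E
```

```text
time: 22.92
tool_pos: [604.7, -204.5, 241.2]
tool_rot: [-0.115, 0.702, -0.116, -0.693]
ft_force: [1.4, -0.3, 0.3]
opening: 42.5
turn 1 [171.1   0.    1.1] shift after turn m [ 0.0062  0.     -0.0041]
turn -1 [-8.9 -0.7  0. ] shift after turn m [ 0.0062 -0.      0.0041]
shift now m [0.0061 0.0006 0.0041]
t 22.92 pos [ 604.7 -204.5  241.2] axes x [ 0.012 -0.003 -1.   ] y [-0.323 -0.947 -0.001] open 42.5 F [ 1.4 -0.3  0.3] q7 [ 0.38  0.42 -0.17  1.64  0.08  1.08 -1.71]
```

View pics/q1.png

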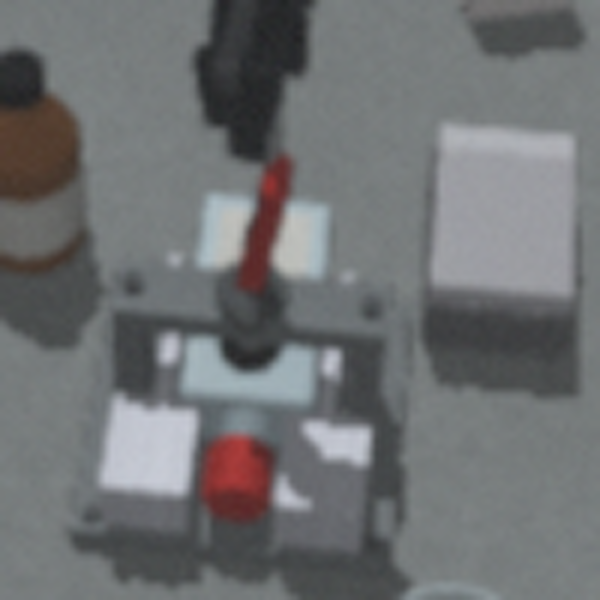

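View pics/q2.png

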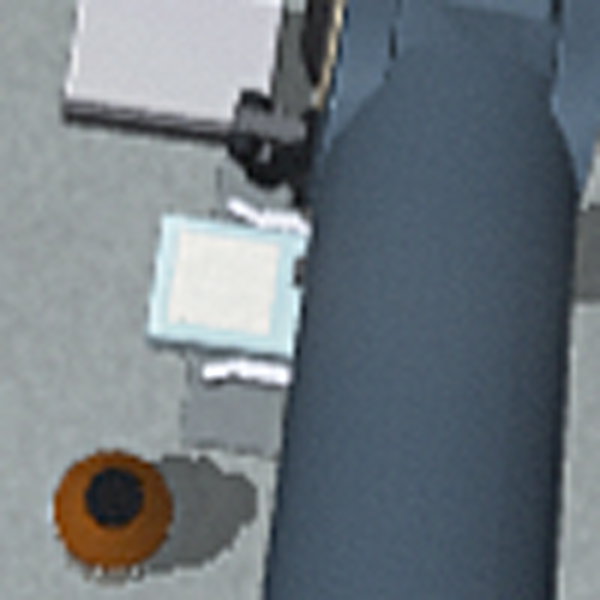

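```bash
python3 -m jog '[0,0,0.015,-4.5,0,0,0,0,0,0.018,-4.4,0,0,0,0,0,0.015,0,0,0,0,0,0,0,0,0,0,0,0.02,0,0,0,0,0,0,0.03,0,0,0,0,0,0,0,0,0,0,0,0,0]' 30
python3 - <<'E'
from geo import *
to(list(H(0,-9.5))+[179],[0,0,-1],[hx[0],hx[1],0])
s=manip.observe();print(toH(s["tool_pos"]))
S=vision.read_camera("side");T=vision.read_camera("top")
a=cv2.resize(S["image"][190:290,290:390],None,fx=6,fy=6,interpolation=cv2.INTER_CUBIC)
cv2.imwrite("pics/r1.png",a[:,:,::-1][:600])
b=cv2.resize(T["image"][150:250,310:410],None,fx=6,fy=6,interpolation=cv2.INTER_CUBIC)
cv2.imwrite("pics/r2.png",b[:,:,::-1])
E
```

```text
time: 23.6
tool_pos: [551.1, -191.1, 178.5]
tool_rot: [0.062, -0.701, 0.061, 0.708]
ft_force: [-1.2, 0.4, -1.0]
opening: 0.3
turn 1 [-0.1  0.6  0.1] shift after turn m [-0.0005  0.0045 -0.0414]
turn -1 [ 1.799e+02  1.000e-01 -1.000e+00] shift after turn m [-0.0005 -0.0045  0.0414]
shift now m [-0.0009  0.0044 -0.0414]
t 23.6 pos [ 551.1 -191.1  178.5] axes x [-0.01   0.003 -1.   ] y [-0.173 -0.985 -0.002] open 0.3 F [-1.2  0.4 -1. ] q7 [ 0.42  0.41 -0.2   1.82  0.1   0.94 -1.57]
[ -4.5 -50.9]
```

View pics/r1.png

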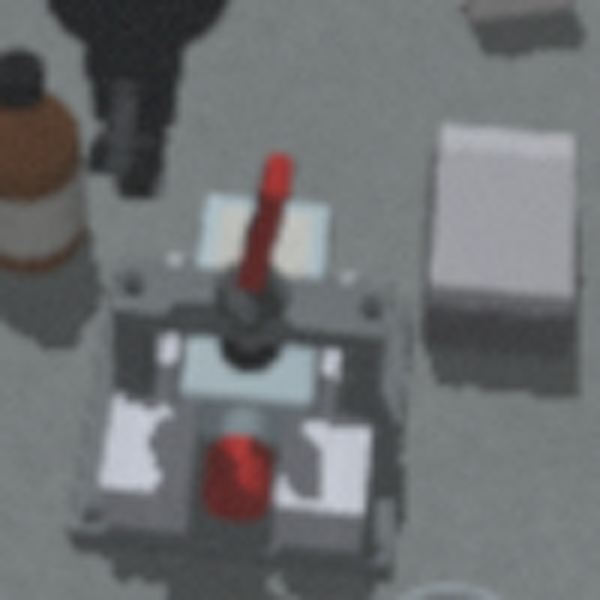

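View pics/r2.png

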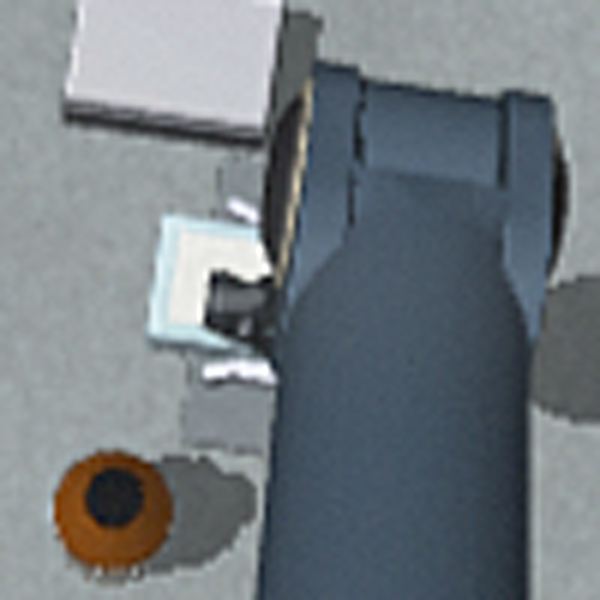

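Run:
```python
from geo import *
S=vision.read_camera("side")
im=S["image"].astype(int);sub=im[205:245,325:345];m=(sub[...,0]>80)&(sub[...,0]>2.2*sub[...,1])
for y in range(40):
  xs=np.nonzero(m[y])[0]
  if len(xs): print(y+205,xs.min()+325,xs.max()+325,sub[y,xs,0].max())
for p in((336.3,218.5),):
  for z in(184,187): q=plane(S,p,z);print(q,toH(q))
```

```text
216 336 336 153
217 335 337 161
218 335 337 161
219 334 337 161
220 334 337 161
221 334 337 156
222 334 336 134
223 334 335 104
224 335 335 94
232 332 332 92
236 331 331 91
[ 611.08540555 -207.63291073  184.        ] [ 1.5 11. ]
[ 610.80788178 -210.00399078  187.        ] [ 3.8 11.1]
```

```bash
python3 -m jog '[0,0.002,-0.02,0,0,0,0,0,0.002,-0.016,0,0,0,0,0,0,-0.006,0,0,0,0,0,0,-0.006,0,0,0,0,0,0,-0.006,0,0,0,0,0,0,0,0,0,0,0]'
python3 - <<'E'
from geo import *
s=manip.observe();print(toH(s["tool_pos"]),s["tool_pos"],s["ft_force"])
S=vision.read_camera("side")
a=cv2.resize(S["image"][190:290,290:390],None,fx=6,fy=6,interpolation=cv2.INTER_CUBIC)
cv2.imwrite("pics/s1.png",a[:,:,::-1][:600])
E
```

```text
time: 24.25
tool_pos: [607.3, -205.5, 184.6]
tool_rot: [-0.062, 0.704, -0.062, -0.704]
ft_force: [-1.1, 0.4, 0.5]
opening: 0.3
[0.  6.9] [ 607.31448091 -205.52406819  184.56826783] [-1.09281403  0.44976331  0.52210216]
```

View pics/s1.png

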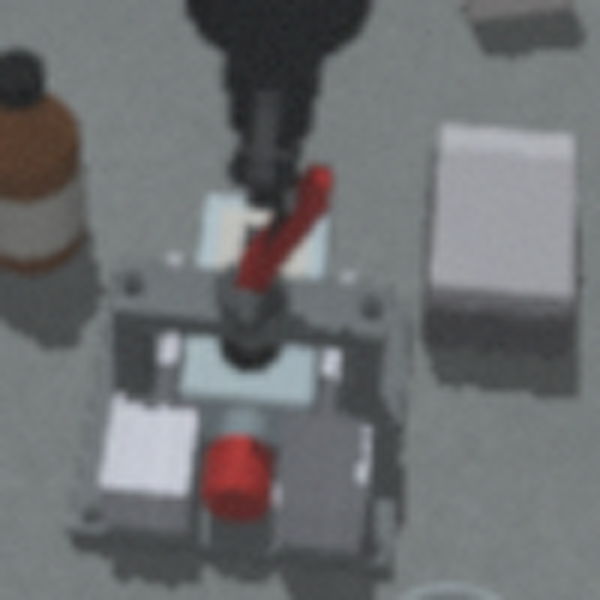

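```bash
python3 -m jog '[0.006,0,-0.005,0,0,0,0,0.007,0,-0.005,0,0,0,0,0.005,0,-0.006,0,0,0,0,0.005,0,-0.005,0,0,0,0,0.005,0,-0.004,0,0,0,0,0.005,0,-0.003,0,0,0,0,0,0,0,0,0,0,0]'
python3 - <<'E'
from geo import *
s=manip.observe();print(toH(s["tool_pos"]),s["tool_pos"],s["ft_force"])
S=vision.read_camera("side")
a=cv2.resize(S["image"][190:290,290:390],None,fx=6,fy=6,interpolation=cv2.INTER_CUBIC)
cv2.imwrite("pics/s2.png",a[:,:,::-1][:600])
E
```

```text
time: 24.88
tool_pos: [635.0, -210.3, 150.1]
tool_rot: [0.062, -0.704, 0.062, 0.705]
ft_force: [0.4, -0.3, 0.4]
opening: -0.1
[-0. 35.] [ 635.01994348 -210.28928606  150.0751835 ] [ 0.35098047 -0.2887997   0.41845238]
```

View pics/s2.png

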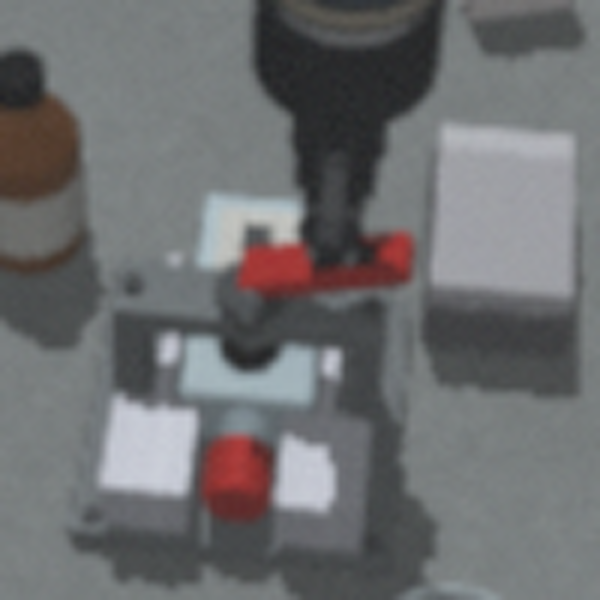

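Nearly down; press the rest from above, farther out.

```bash
python3 -m jog '[0.004,0,-0.006,0,0,0,0,0.004,0,-0.004,0,0,0,0,0,0,0,0,0,0,0]'
python3 -m jog '[0.003,0,0,0,0,0,0,0.002,0,0,0,0,0,0,0,0,0,0,0,0,0]'
python3 -m jog '[0.002,0,0,0,0,0,0,0,0,0,0,0,0,0]'
python3 -m jog '[0.002,0,0,0,0,0,0,0,0,0,0,0,0,0]'
```

```text
time: 25.18
tool_pos: [644.5, -212.0, 142.3]
tool_rot: [0.062, -0.704, 0.062, 0.705]
ft_force: [0.5, 0.1, 0.7]
opening: -0.1
time: 25.43
tool_pos: [645.2, -212.1, 138.8]
tool_rot: [-0.062, 0.705, -0.062, -0.704]
ft_force: [1.7, -0.8, 1.7]
opening: -0.1
time: 25.6
tool_pos: [645.5, -212.2, 138.1]
tool_rot: [-0.062, 0.705, -0.062, -0.703]
ft_force: [0.1, 0.0, 6.6]
opening: 0.0
time: 25.77
tool_pos: [645.7, -212.3, 137.4]
tool_rot: [-0.062, 0.706, -0.062, -0.703]
ft_force: [-1.9, 0.5, 12.3]
opening: -0.2
```

```bash
python3 -m jog '[0.002,0,0,0,0,0,0,0,0,0,0,0,0,0]'
python3 -m jog '[-0.015,0,0,0,0,0,0,-0.035,0,0,0,0,0,0,-0.04,0,0.01,0,0,0,0,-0.04,0,0.04,0,0,0,0,0,0,0.04,0,0,0,0,0,0,0.04,0,0,0,0,0,0,0.04,0,0,0,0,0,0,0,0,0,0,0]'
python3 - <<'E'
from geo import *
s=manip.observe();print(toH(s["tool_pos"]),s["tool_pos"],s["ft_force"])
S=vision.read_camera("side");T=vision.read_camera("top")
cv2.imwrite("pics/t0.png",S["image"][:,:,::-1])
a=cv2.resize(S["image"][190:290,290:390],None,fx=6,fy=6,interpolation=cv2.INTER_CUBIC)
cv2.imwrite("pics/t1.png",a[:,:,::-1][:600])
cv2.imwrite("pics/t2.png",T["image"][:,:,::-1])
E
```

```text
time: 25.93
tool_pos: [646.0, -212.3, 136.6]
tool_rot: [-0.061, 0.706, -0.062, -0.703]
ft_force: [-3.7, 1.2, 18.4]
opening: -0.2
time: 26.6
tool_pos: [477.9, -183.0, 249.9]
tool_rot: [0.062, -0.7, 0.062, 0.708]
ft_force: [-0.7, -0.3, -0.5]
opening: -0.1
[ 1.000e-01 -1.245e+02] [ 477.86313237 -182.95416801  249.93657043] [-0.71346023 -0.28714346 -0.54944258]
```

View pics/t1.png

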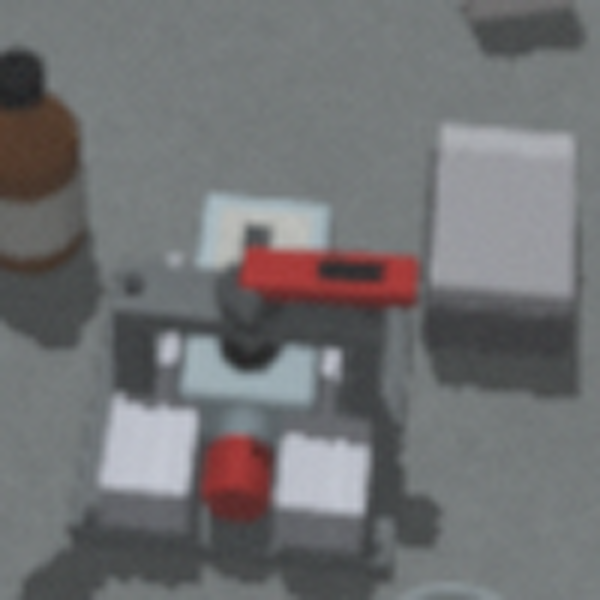

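View pics/t2.png

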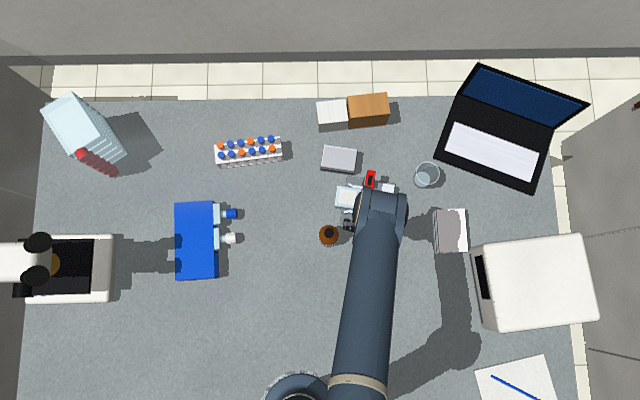

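View pics/t0.png

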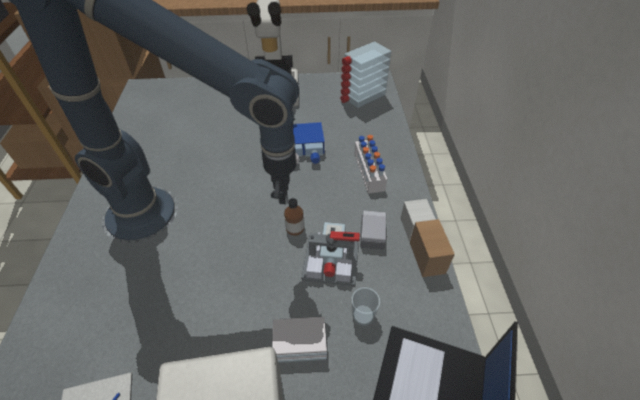

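```bash
python3 -m jog '[0,-0.035,0,0,0,0,0,0,-0.035,0,0,0,0,0,0,-0.035,0,0,0,0,0,0,-0.035,0,0,0,0,0,0,-0.035,0,0,0,0,0,0,-0.035,0,0,0,0,0,0,-0.035,0,0,0,0,0,0,-0.035,0,0,0,0,0,0,0,0,0,0,0,0]'
python3 - <<'E'
from geo import *
S=vision.read_camera("side");T=vision.read_camera("top")
b=cv2.resize(T["image"][150:250,310:410],None,fx=6,fy=6,interpolation=cv2.INTER_CUBIC)
cv2.imwrite("pics/u2.png",b[:,:,::-1])
def comps(d,x0,y0,x1,y1):
  im=d["image"].astype(int);m=((im[...,0]>80)&(im[...,0]>2*im[...,1])&(im[...,0]>2*im[...,2])).astype(np.uint8)
  n,l,st,c=cv2.connectedComponentsWithStats(m)
  for i in range(1,n):
    if st[i][4]>15 and x0<c[i][0]<x1 and y0<c[i][1]<y1: print(st[i],c[i],"z32",toH(plane(d,c[i],36)),"z116",toH(plane(d,c[i],119)))
comps(T,340,160,420,250);comps(S,300,200,400,290)
E
```

```text
time: 27.45
tool_pos: [537.5, 101.0, 252.3]
tool_rot: [-0.06, 0.705, -0.055, -0.704]
ft_force: [0.7, 0.9, -0.0]
opening: -0.1
[364 170  11  28 193] [368.75129534 184.32124352] z32 [ 3.5 51.3] z116 [-1.9 31.3]
[379 198  11  11  94] [384.55319149 203.44680851] z32 [58.3  0.4] z116 [ 49.6 -16.5]
[330 231  29  10 170] [343.49411765 235.82352941] z32 [-53.8  31.3] z116 [ 6.7 32.7]
[324 263  11  13 111] [329.02702703 268.93693694] z32 [62.8  0.6] z116 [113.1   4.6]
```

View pics/u2.png

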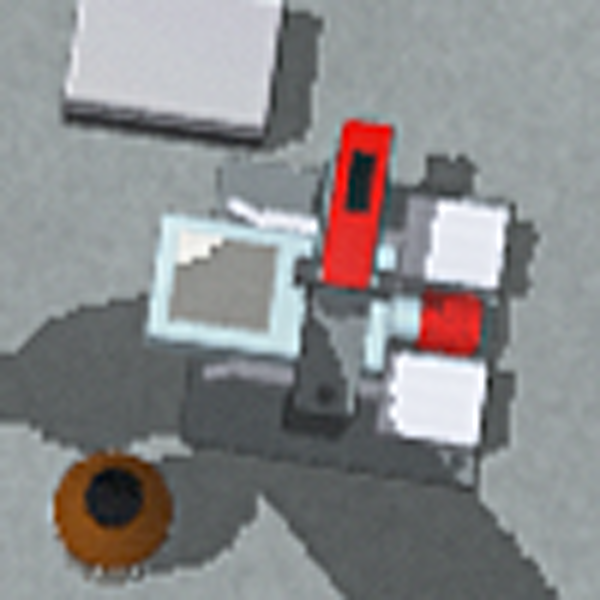

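```bash
python3 -c "
from rig import finish_job
print(finish_job())"
```

```text
the job is handed in; nothing more can be done
None
```

I took the red-capped flask out of the rack by its cap, set it flat on the bench and gripped it again by the rear of its body. I then slid it cap first under the bridge until it met the stops. After that I turned the clamp axle about 190° clockwise with the lever standing, until it was snug, and only then folded the lever down. I handed the job in at about 27.5 s, with the arm clear of everything.

**Flask home:** The last views put the cap centre at holder x about 58 mm (top camera) and 63 mm (side camera), against a nominal 60 mm, with y about 0.5 mm. While pushing, the flask stopped moving and the force rose to 11 N, as it should against the stops.

**Axle snug:** The wrist torque about the axle rose to about 1.0 N m at the stop. The lever tip was then at holder (1.5, 11) mm, taking its height as the 184 mm it has when snug; the lever still leaned only about 0.15 rad.

**Lever folded:** It lies along the bridge towards +y and took 18 N against its stop. I did not measure its angle separately; the fingertip height at the stop matches about 1.5 rad.

**Bystanders:** The blue- and white-capped flasks, bottle, box, tube rack, beaker and plates look unmoved in the final views. I judged this by eye and did not measure it.

**Checks that disagreed:** The two cameras differ by up to 5 mm on positions along the holder. The wrist torque also carried a drifting offset of about 0.2 N m, so I took the sharp rise at the stop as the sign of snug rather than its absolute value.

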